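# Gauge the spacer sleeves and sort them by fit

## Task

Get the gauge station ready by sliding the loose pass tray square and flush up against the gauge stand, roughly centred on it. Then take the spacer sleeves standing on the rubber strip one at a time, starting with the one nearest the robot and working outwards, and lower each upright onto the gauge pin as far as it will go without forcing it: one that slides fully home goes into the pass tray, one that stops at the top of the pin goes into the reject tray. Finish with no sleeve on top of another and the pass tray still flush against the stand, and leave the loose black controller module lying beyond the reject tray where it is.

Things in the scene. Friction and masses are not known exactly. Their poses are not given: they have to be found in the camera images.
- stand: Gauge stand: dark steel block 100 x 100 mm, 20 mm high, fixed to the bench, with the upright gauge pin at the centre of its top. Origin: centre of its underside; z up. Its +y side is the face that the pass tray goes against; it faces the pass tray from the start.
- pin: Steel go-gauge pin, 16 mm diameter, 30 mm high, fixed upright on the stand; its top 3 mm taper to 10 mm diameter. Origin: centre of its foot, on the stand's top (20 mm above the bench); z up. Rigid.
- pin_foot (a point): The same point as the pin's origin: pin axis at the level of the stand's top. A sleeve that fits stands with its underside at this level; a sleeve that is too tight stops with its underside about 27 to 28 mm above it. Axes as the stand's.
- stand_face (a point): Centre of the stand's +y side face, 50 mm from the pin axis, 10 mm above the bench. Its y axis points out of the face, x runs along the face.
- pass_tray: Loose grey plastic tray beside the stand on its +y side, empty at the start, for the sleeves that fit: 130 x 130 mm outside, 28 mm high, walls and floor 5 mm thick, 0.5 kg (may vary), slides on the bench when pushed. Origin: centre of its underside; z up; its -y side faces the stand.
- tray_face (a point): Centre of the pass tray's -y outer wall face, 65 mm from the tray's origin, 10 mm above the tray's underside; axes as the tray's. Flush means that this face lies against the stand's +y face.
- reject_tray: Grey plastic tray fixed to the bench on the other side of the stand (towards the row of sleeves), for the sleeves that do not go on: 130 (its x) x 110 (its y) mm outside, 28 mm high, walls and floor 5 mm thick. Origin: centre of its underside; z up.
- strip: Black rubber strip 270 (x) x 60 (y) mm, 3 mm thick, fixed to the bench; its long x axis points away from the robot. The sleeves stand on it in one row along x. Origin: centre of its underside.
- io_module: Bystander: loose black controller module, 80 x 35 x 53 mm, beyond the reject tray. Not part of the job. Origin: centre of its underside.
- sleeve_1: Plain aluminium spacer sleeve (straight tube), 28 mm outside diameter, 36 mm long, bore either 18 mm or 14.5 mm (only the pin tells), about 50 g, standing on the strip; place 1 of 6 in the row, nearest the robot, places 42 mm apart; may be absent. Origin: centre of its lower end, z along the tube, upwards at the start.
- sleeve_2: Plain aluminium spacer sleeve (straight tube), 28 mm outside diameter, 36 mm long, bore either 18 mm or 14.5 mm (only the pin tells), about 50 g, standing on the strip; place 2 of 6 in the row, further out, places 42 mm apart; may be absent. Origin: centre of its lower end, z along the tube, upwards at the start.
- sleeve_3: Plain aluminium spacer sleeve (straight tube), 28 mm outside diameter, 36 mm long, bore either 18 mm or 14.5 mm (only the pin tells), about 50 g, standing on the strip; place 3 of 6 in the row, further out, places 42 mm apart; may be absent. Origin: centre of its lower end, z along the tube, upwards at the start.
- sleeve_4: Plain aluminium spacer sleeve (straight tube), 28 mm outside diameter, 36 mm long, bore either 18 mm or 14.5 mm (only the pin tells), about 50 g, standing on the strip; place 4 of 6 in the row, further out, places 42 mm apart; may be absent. Origin: centre of its lower end, z along the tube, upwards at the start.
- sleeve_5: Plain aluminium spacer sleeve (straight tube), 28 mm outside diameter, 36 mm long, bore either 18 mm or 14.5 mm (only the pin tells), about 50 g, standing on the strip; place 5 of 6 in the row, further out, places 42 mm apart; may be absent. Origin: centre of its lower end, z along the tube, upwards at the start.
- sleeve_6: Plain aluminium spacer sleeve (straight tube), 28 mm outside diameter, 36 mm long, bore either 18 mm or 14.5 mm (only the pin tells), about 50 g, standing on the strip; place 6 of 6 in the row, farthest from the robot, places 42 mm apart; may be absent. Origin: centre of its lower end, z along the tube, upwards at the start.
Things that resemble listed ones, but are neither listed nor needed, are in the scene too. Leave any orange or yellow look-alike of the sleeve_6 alone. Leave any purple look-alike of the sleeve_4 alone.

How it is judged:
By the outcome, as a careful person would: the job done as asked, in the order asked, and still so for the second after the job is handed in, with the robot touching nothing.
Of sleeve_1, sleeve_2, sleeve_3, sleeve_4, sleeve_5, sleeve_6 only 3 to 4 are there at a start; the rules pass over those that are not, and their reading is None.
At some moment in a run one of pass_tray may be knocked a few centimetres aside while the robot is not near it.
It also fails if it takes over 210 s, if anything falls off the work surface, if the arm or the gripper's body presses on something with over 40 N, if the wrist force passes 120 N, or if a joint passes its speed limit or range.

## Robot

A 7-joint arm with a two-finger parallel gripper is mounted at the origin on the work surface. World frame = base frame: x ahead of the robot, y to its left, z up, the work surface at z = 0. Lengths are in m, angles in degrees, forces in N, time in s.
With the tool pointing down it reaches from about 0.425 to 0.95 m from the base axis. Payload 4.7 kg.
Tool frame: the origin (TCP) lies midway between the tips of the shut fingers; the grasp point (between the pads) lies 19 mm behind it; y points along the fingers, x is the direction in which the jaws open and shut, and the axes are right-handed (so a half turn about y gives the same grasp; the last joint's range is limited). The gripper opens to 87 mm and grips with 3 to 60 N. Pads are 19 mm wide; open, the fingers measure 117 mm over their backs; the gripper's body (75 mm by 190 mm) begins 51 mm behind the grasp point.
Start: joints at [72.657, 26.849, -2.785, 87.806, 1.381, 65.374, -4.715], TCP at [0.183, -0.65, 0.223] pointing down, gripper open.
Joint ranges: [-148.3, 148.3], [-19.14, 114.17], [-79.39, 73.82], [5.75, 140.21], [-59.74, 239.74], [12.07, 113.84], [-152.46, 152.46]. Speed limits (degrees/s): [147.25, 147.25, 180, 180, 180, 180, 180].

## Interface

Orientations are given as a 3x3 rotation matrix whose columns are the frame's x, y, z axes.
In Python, from workcell import get_state, capture, calibration, hand_in, regions_of gives the robot as it stands. The module is installed in compiled form; this text tells all that it offers.
- The arm moves only by the shell command python3 -m creep 'ROWS' [FORCE]. ROWS is JSON, a list of rows, each an object of numbers: "gripper": the opening, from 0 (shut) to 1 (fully open); "x", "y", "z": the shift along the tool's x, y, z in m; "rx", "ry", "rz": the turn, a rotation vector about the tool's x, y, z in rad. In form: [{"gripper": .., "x": .., "y": .., "z": .., "rx": .., "ry": .., "rz": ..}, ...]. A call has exactly 8 rows; each row is the pose to reach, as a shift and turn from the pose commanded when the call began, along the tool's axes at that moment; what a row does not reach only later rows make up. A row lasts 1/10 s, in which the tool goes at most 50 mm and 8.59 degrees, less where a joint would pass 70% of its speed; a pose out of reach is approached as far as the arm can. A call with a gripper value outside its range is refused whole. The fingers move at their own pace and stop on an object; FORCE is the grip in N (left out, the last holds). Time passes only in rows, so rows that repeat a pose let the fingers close, or fill a call up. It gives the time, the measured TCP pose, the force and the opening at its end, in the units of the state.
- get_state(): the state, without advancing time (a new reading comes with each control period).
- capture(name): name is "scene" or "top"; returns (picture, depth): 400x640x3 uint8, red, green, blue; 400x640 float32, m along the optical axis (not along the pixel's ray), 0 where there is no reading.
- calibration(name): a dict with "intrinsics" (3x3 intrinsics, pixels), "R" (3x3) and "t" (3): a world point X has camera coordinates R X + t. Camera axes: x right, y down, z forward; pixel columns grow to the right and rows downward; lengths in m; the calibration is good to about 2 mm. A picture is of the moment at which its call begins. calibration takes no time and is no camera call.
- hand_in(): hands the job in, once; it reports no verdict.
Trained networks look in the newest picture that a camera, given by its name, has taken for a name from the list of things; names that differ only in an ending like _2 or _b are one class to them, and where a whole thing is asked for, a point or a joint stands for the part that bears it (a point fixed in the world has none). Each returns a list of dicts, best first, with "conf" (0 to 1); they miss things now and then, are a little off and sometimes report something else, mostly with a low value. They report only what shows in the picture. A call takes as long as a camera call. They do not tell look-alikes from the thing itself.
- regions_of(name, camera): "pixels" (400x640 bool, what is visible of it) and "centre" ([row, column] in pixels, amid what is visible of it).
The state is a dict: "time": time; "joint_pos": joint angles; "dq": joint speeds; "joint_efforts": joint torques, N m; "position": TCP position; "tcp_rot": TCP orientation; "force": force on the tool from outside, world axes, zero at the start; "wrist_torque": the same for the moment, N m; "grip_width": finger opening in m.
Only numpy, scipy, OpenCV 4.12 (cv2) and the standard library are available. Lean on these libraries where they do the work, as an engineer would, in place of code of your own. Each camera call takes 0.05 s, during which the arm holds its last target.

## Working session

There is one attempt and no reset: what is moved stays moved. The work goes in short steps, Python scripts to look and compute and a shell command to move; the robot and the scene stay as the last step left them, time stands still between calls to the robot, and variables do not carry over. Pictures are saved under pics/ and viewed, and the job is handed in when it is done.

```bash
mkdir -p pics; ls; python3 - <<'E'
from workcell import *
import cv2,numpy as np
s=get_state(); print({k:np.round(v,3).tolist() for k,v in s.items()})
for n in ("scene","top"):
    p,d=capture(n); cv2.imwrite(f"pics/{n}0.png",p[:,:,::-1]); np.save(f"pics/{n}0.npy",d)
    c=calibration(n); print(n,{k:np.round(v,4).tolist() for k,v in c.items()}, (d==0).mean(), d.max())
E
```

```text
pics
{'time': 0.0, 'joint_pos': [72.655, 26.896, -2.785, 87.872, 1.382, 65.374, -4.714], 'dq': [0.013, 0.055, -0.053, 0.051, 0.075, -0.028, 0.035], 'joint_efforts': [0.0, -50.798, -0.081, -23.616, -0.061, 0.038, 0.0], 'position': [0.182, -0.649, 0.222], 'tcp_rot': [[0.27, -0.001, 0.963], [-0.963, 0.002, 0.27], [-0.002, -1.0, -0.0]], 'force': [0.079, -0.477, 0.15], 'wrist_torque': [-0.003, -0.031, 0.056], 'grip_width': 0.087}
scene {'intrinsics': [[515.5311, 0.0, 317.8895], [0.0, 515.5311, 204.0239], [0.0, 0.0, 1.0]], 'R': [[-0.0106, 0.9999, 0.0079], [0.8446, 0.0132, -0.5352], [-0.5353, 0.001, -0.8447]], 't': [0.0846, -0.4585, 1.3588]} 0.00409765625 1.4414023
top {'intrinsics': [[427.8274, 0.0, 320.9744], [0.0, 427.8274, 203.7528], [0.0, 0.0, 1.0]], 'R': [[-0.0227, -0.9992, 0.0324], [-0.9852, 0.0168, -0.1705], [0.1698, -0.0358, -0.9848]], 't': [-0.0852, 0.5464, 1.058]} 0.00409375 2.1561615
```

View pics/scene0.png

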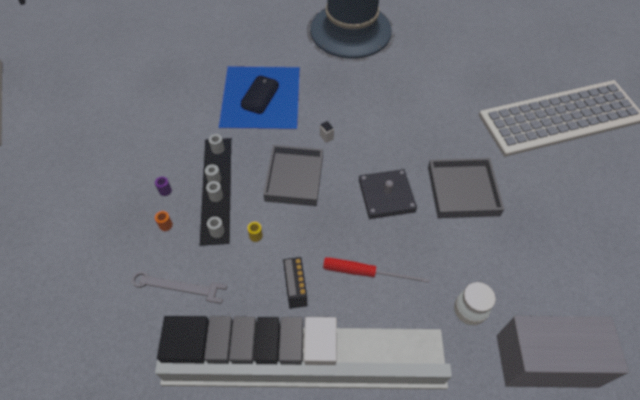

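View pics/top0.png

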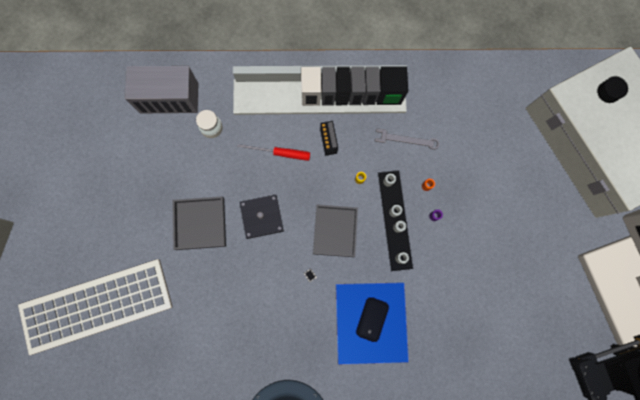

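The scene view shows four aluminium sleeves on the strip, at about (217,143), (212,173), (214,190) and (215,227). The reject tray is at (294,175), the stand at (387,192) and the pass tray at (465,187). The io_module is at (296,281). The orange, yellow and purple rings are decoys. Next I'll measure positions.

```bash
cat > h.py <<'E'
from workcell import *
import numpy as np, cv2
def cloud(n,d,mask=None):
    c=calibration(n);K=np.array(c["intrinsics"]);R=np.array(c["R"]);t=np.array(c["t"])
    v,u=np.mgrid[0:400,0:640]
    X=np.stack([(u-K[0,2])/K[0,0]*d,(v-K[1,2])/K[1,1]*d,d],-1)
    W=(X-t)@R   # R^T (X-t)
    W[d==0]=np.nan
    return W
def proj(n,P):
    c=calibration(n);q=np.array(c["R"])@np.array(P).T+np.array(c["t"])[:,None];q=np.array(c["intrinsics"])@q
    return (q[:2]/q[2]).T
def look(n,tag):
    p,d=capture(n);cv2.imwrite(f"pics/{n}_{tag}.png",p[:,:,::-1]);return p,d,cloud(n,d)
def rect(pts):
    r=cv2.minAreaRect((pts[:,:2]*1000).astype(np.float32));return np.round(r[0],1),np.round(r[1],1),round(r[2],2)
def zoom(p,name,r0,r1,c0,c1,k):
    cv2.imwrite(f"pics/{name}.png",cv2.resize(p[r0:r1,c0:c1,::-1],None,fx=k,fy=k,interpolation=cv2.INTER_CUBIC))
E
python3 - <<'E'
from h import *
for n in ("scene","top"):
    p,d,W=look(n,"a")
    print(n,"bench z",np.nanmedian(W[150:250,100:250,2]))
    for nm in ("sleeve_1","stand","pin","pass_tray","reject_tray","strip","io_module"):
        for r in regions_of(nm,n):
            m=r["pixels"];P=W[m];P=P[~np.isnan(P[:,0])]
            if len(P)<4: continue
            print(nm,round(r["conf"],2),np.round(r["centre"],0),m.sum(),"med",np.round(np.median(P,0),3),"zmax",np.round(np.percentile(P[:,2],[5,50,95]),3),rect(P))
E
```

```text
scene bench z -0.0005265309782199086
sleeve_1 0.82 [193. 217.] 265 med [ 0.537 -0.291  0.026] zmax [0.003 0.026 0.039] (array([ 528.5, -293.9]), array([37.6, 30.2]), 16.49)
sleeve_1 0.7 [174. 209.] 213 med [ 0.494 -0.3    0.032] zmax [0.012 0.032 0.039] (array([ 476.2, -306. ]), array([55.1, 27.4]), 22.8)
sleeve_1 0.67 [191. 162.] 266 med [ 0.523 -0.4    0.023] zmax [-0.     0.023  0.036] (array([ 511.3, -410.3]), array([52.2, 26.4]), 54.73)
sleeve_1 0.66 [226. 214.] 254 med [ 0.619 -0.28   0.03 ] zmax [0.009 0.03  0.04 ] (array([ 604.3, -284.8]), array([52.5, 29.2]), 19.27)
sleeve_1 0.61 [232. 256.] 257 med [ 0.629 -0.202  0.026] zmax [0.003 0.026 0.036] (array([ 612.6, -201.9]), array([26.9, 50.1]), 87.49)
sleeve_1 0.51 [144. 216.] 215 med [ 0.413 -0.302  0.029] zmax [0.007 0.029 0.039] (array([ 397.3, -313.1]), array([57.7, 26.7]), 44.25)
sleeve_1 0.48 [219. 165.] 242 med [ 0.606 -0.384  0.027] zmax [0.007 0.027 0.036] (array([ 601.3, -384.7]), array([26.8, 27.2]), 66.11)
stand 0.65 [193. 384.] 2151 med [0.531 0.06  0.019] zmax [0.008 0.019 0.023] (array([523.1,  62. ]), array([10
[... 1937 characters left out ...]
4, 102.8]), 10.36)
stand 0.45 [229. 397.] 121 med [ 0.486 -0.3    0.036] zmax [0.004 0.036 0.042] (array([ 486.9, -304.5]), array([35.3, 29.2]), 88.87)
pass_tray 0.82 [224. 199.] 2601 med [0.506 0.228 0.006] zmax [0.001 0.006 0.028] (array([505.5, 224.8]), array([130.3, 131.5]), 3.03)
reject_tray 0.8 [232. 335.] 2069 med [ 0.478 -0.133  0.006] zmax [0.002 0.006 0.029] (array([ 478.3, -130.9]), array([110. , 130.5]), 84.95)
strip 0.84 [218. 391.] 1850 med [ 0.505 -0.292  0.003] zmax [-0.001  0.003  0.007] (array([ 507.3, -294.8]), array([270.2,  66.1]), 5.04)
io_module 0.57 [138. 330.] 454 med [ 0.723 -0.119  0.05 ] zmax [0.015 0.05  0.055] (array([ 728.5, -119.8]), array([81.6, 35. ]), 9.41)
```

```bash
cat >> h.py <<'E'
def sel(W,c,r,z0,z1):
    P=W.reshape(-1,3);P=P[~np.isnan(P[:,0])]
    return P[(np.hypot(P[:,0]-c[0],P[:,1]-c[1])<r)&(P[:,2]>z0)&(P[:,2]<z1)]
def rad(W,n,c,r,z):  # circle centre by least squares on outline of points above z, radius known r
    P=sel(W,c,r+.012,z-.004,z+.004)
    return np.round(P[:,:2].mean(0)*1000,1),rect(P)[0],rect(P)[1],len(P)
def report():
    for n in ("top","scene"):
        p,d=capture(n);W=cloud(n,d)
        print(n)
        print(" stand",rect(sel(W,(.522,.064),.085,.017,.023)))
        print(" pin",rad(W,n,(.522,.064),.008,.049))
        P=sel(W,(.505,.215),.14,.024,.032);P=P[P[:,1]>.12-(P[:,0]-.5)*-.17] if len(P) else P
        print(" pass",rect(P))
        print(" rej",rect(sel(W,(.478,-.131),.12,.024,.032)))
        for c in ((.404,-.306),(.487,-.304),(.528,-.293),(.611,-.280)): print(" slv",rad(W,n,c,.014,.039))
E
python3 - <<'E'
from h import *
report()
E
```

```text
top
 stand (array([520.5,  63.1]), array([100.5,  99.9]), 10.43)
 pin (array([520. ,  63.2]), array([519.6,  62.4]), array([12.7, 12.9]), 27)
 pass (array([505.6, 224.9]), array([130.7, 131.4]), 2.94)
 rej (array([ 478.7, -131.2]), array([110.1, 130.4]), 84.62)
 slv (array([ 403.4, -302. ]), array([ 403.2, -302. ]), array([25.7, 24.7]), 52)
 slv (array([ 485.8, -299.9]), array([ 485.5, -300.5]), array([23.7, 26.1]), 62)
 slv (array([ 527.8, -292.5]), array([ 527.7, -292.5]), array([26.8, 24.6]), 46)
 slv (array([ 612.2, -280.1]), array([ 611.7, -280.9]), array([26. , 25.3]), 51)
scene
 stand (array([523.3,  62.5]), array([102.1, 100.4]), 10.8)
 pin (array([523.9,  62.7]), array([522.8,  62.8]), array([15.2, 13. ]), 43)
 pass (array([507.6, 224.6]), array([134.6, 132.3]), 3.4)
 rej (array([ 458.6, -127. ]), array([115.4, 180.6]), 83.76)
 slv (array([ 406.9, -302.6]), array([ 407.1, -302.8]), array([25.8, 25.9]), 64)
 slv (array([ 489. , -300.2]), array([ 488.3, -300.7]), array([27.9, 24.9]), 93)
 slv (array([ 531.6, -292. ]), array([ 531.4, -292.3]), array([26.2, 26.2]), 82)
 slv (array([ 615.2, -280.1]), array([ 615. , -280.4]), array([26.5, 25.5]), 93)
```

```bash
python3 - <<'E'
import cv2
p=cv2.imread("pics/top0.png")[:,:,::-1]
from h import zoom
zoom(p,"ztop",160,280,160,440,2.8)
p=cv2.imread("pics/scene0.png")[:,:,::-1]
zoom(p,"zsc",120,260,140,300,5)
E
```

```text
(no output)
```

View pics/ztop.png

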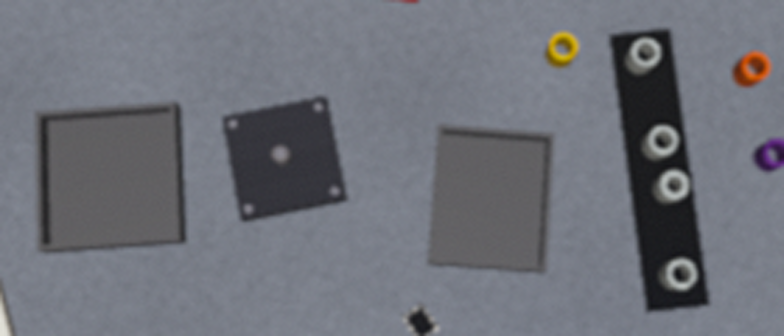

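View pics/zsc.png

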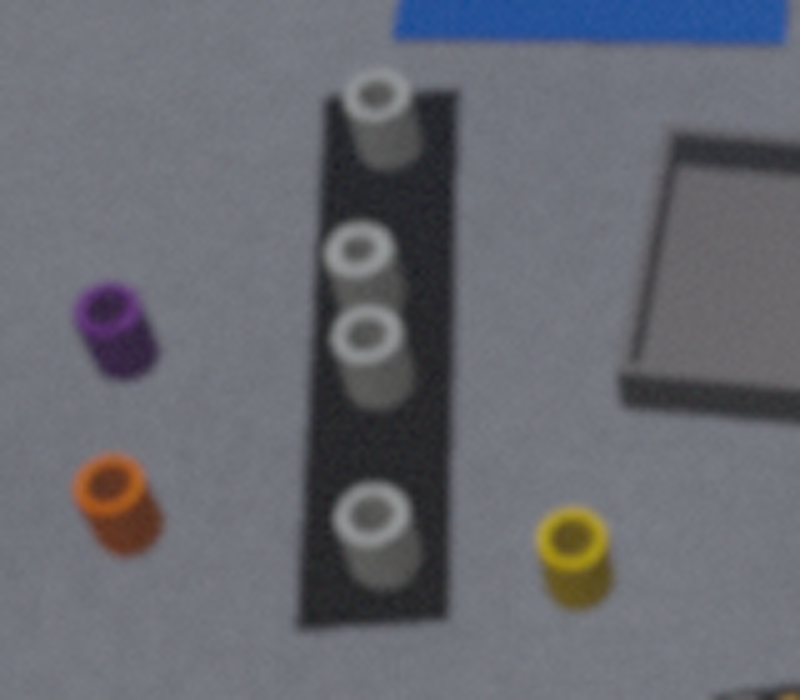

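The zoomed views show four bright sleeves at places 1, 3, 4 and 6, with the tray and stand as measured. The sleeve tops come out at about 39 mm in both views. I'll grip the pass tray's far (+y) wall and drag it.

```bash
cat >> h.py <<'E'
def go(x,y,z,head,):
    """print shift in tool axes to world target; head = heading of tool x in deg"""
    s=get_state();p=np.array(s["position"]);R=np.array(s["tcp_rot"])
    v=R.T@(np.array([x,y,z])-p)
    h0=np.degrees(np.arctan2(R[1,0],R[0,0]));dh=(head-h0+180)%360-180
    # desired R
    c,sn=np.cos(np.radians(head)),np.sin(np.radians(head))
    Rd=np.array([[c,0,-sn],[sn,0,c],[0,-1,0]],float)
    if np.linalg.det(Rd)<0: Rd[:,2]*=-1
    rv=cv2.Rodrigues(R.T@Rd)[0].ravel()
    print("t",round(s["time"],2),"pos",np.round(p,4),"head",round(h0,2),"| shift xyz",np.round(v,4),"rot",np.round(rv,4),"| F",np.round(s["force"],2),"w",round(s["grip_width"],4))
E
python3 -c "
from h import *
go(.45,-.2,.2,-80)"
```

```text
t 1.0 pos [ 0.1826 -0.6499  0.2226] head -74.31 | shift xyz [-0.3608  0.0226  0.3791] rot [-0.      0.0993  0.0001] | F [-0.12 -0.02 -0.05] w 0.087
```

```bash
python3 -m creep '[{"gripper":0.4,"x":-0.03,"y":0.002,"z":0.033,"ry":0.02},{"gripper":0.4,"x":-0.06,"y":0.005,"z":0.066,"ry":0.04},{"gripper":0.4,"x":-0.09,"y":0.008,"z":0.1,"ry":0.05},{"gripper":0.4,"x":-0.12,"y":0.012,"z":0.133,"ry":0.06},{"gripper":0.4,"x":-0.15,"y":0.015,"z":0.166,"ry":0.07},{"gripper":0.4,"x":-0.18,"y":0.018,"z":0.2,"ry":0.08},{"gripper":0.4,"x":-0.21,"y":0.02,"z":0.23,"ry":0.09},{"gripper":0.4,"x":-0.24,"y":0.022,"z":0.26,"ry":0.1}]' 30; python3 -c "
from h import *
go(.50,.15,.15,-87)"
```

```text
t 1.0 pos [ 0.1826 -0.6499  0.2226] head -74.31 | shift xyz [-0.6842  0.0726  0.5219] rot [-0.000e+00  2.215e-01  1.000e-04] | F [-0.12 -0.02 -0.05] w 0.087invalid input at $[0]: expected keys gripper, x, y, z, rx, ry, rz
```

All keys are needed in every row.

```bash
python3 -m creep '[{"gripper":0.4,"x":-0.03,"y":0.002,"z":0.033,"rx":0,"ry":0.02,"rz":0},{"gripper":0.4,"x":-0.06,"y":0.005,"z":0.066,"rx":0,"ry":0.04,"rz":0},{"gripper":0.4,"x":-0.09,"y":0.008,"z":0.1,"rx":0,"ry":0.05,"rz":0},{"gripper":0.4,"x":-0.12,"y":0.012,"z":0.133,"rx":0,"ry":0.06,"rz":0},{"gripper":0.4,"x":-0.15,"y":0.015,"z":0.166,"rx":0,"ry":0.07,"rz":0},{"gripper":0.4,"x":-0.18,"y":0.018,"z":0.2,"rx":0,"ry":0.08,"rz":0},{"gripper":0.4,"x":-0.21,"y":0.02,"z":0.23,"rx":0,"ry":0.09,"rz":0},{"gripper":0.4,"x":-0.24,"y":0.022,"z":0.26,"rx":0,"ry":0.1,"rz":0}]' 30; python3 -c "
from h import *
go(.50,.15,.15,-87)"
```

```text
time: 1.8
position: [0.3688, -0.3469, 0.2008]
tcp_rot: [[0.173, 0.001, 0.985], [-0.985, -0.001, 0.173], [0.001, -1.0, 0.0]]
force: [1.8, -0.5, -0.7]
grip_width: 0.0368
t 1.8 pos [ 0.3688 -0.3469  0.2008] head -80.06 | shift xyz [-0.4668  0.0506  0.215 ] rot [-0.0005  0.1212  0.0006] | F [ 1.84 -0.52 -0.68] w 0.0368
```

```bash
python3 -m creep '[{"gripper":0.4,"x":-0.04,"y":0.004,"z":0.022,"rx":0,"ry":0.02,"rz":0},{"gripper":0.4,"x":-0.085,"y":0.008,"z":0.044,"rx":0,"ry":0.03,"rz":0},{"gripper":0.4,"x":-0.13,"y":0.012,"z":0.066,"rx":0,"ry":0.05,"rz":0},{"gripper":0.4,"x":-0.175,"y":0.016,"z":0.088,"rx":0,"ry":0.06,"rz":0},{"gripper":0.4,"x":-0.22,"y":0.02,"z":0.11,"rx":0,"ry":0.08,"rz":0},{"gripper":0.4,"x":-0.265,"y":0.024,"z":0.13,"rx":0,"ry":0.1,"rz":0},{"gripper":0.4,"x":-0.31,"y":0.03,"z":0.15,"rx":0,"ry":0.11,"rz":0},{"gripper":0.4,"x":-0.355,"y":0.036,"z":0.16,"rx":0,"ry":0.12,"rz":0}]' 30; python3 -c "
from h import *
go(.5035,.287,.06,-87)"
```

```text
time: 2.6
position: [0.4655, 0.0312, 0.165]
tcp_rot: [[0.054, 0.003, 0.999], [-0.999, 0.001, 0.054], [-0.0, -1.0, 0.003]]
force: [0.8, -0.5, 0.6]
grip_width: 0.0351
t 2.6 pos [0.4655 0.0312 0.165 ] head -86.93 | shift xyz [-0.2534  0.1052  0.0513] rot [-0.0026  0.0012 -0.0004] | F [ 0.79 -0.51  0.64] w 0.0351
```

```bash
python3 -m creep '[{"gripper":0.4,"x":-0.04,"y":0.01,"z":0.008,"rx":0,"ry":0,"rz":0},{"gripper":0.4,"x":-0.085,"y":0.02,"z":0.017,"rx":0,"ry":0,"rz":0},{"gripper":0.4,"x":-0.13,"y":0.04,"z":0.026,"rx":0,"ry":0,"rz":0},{"gripper":0.4,"x":-0.17,"y":0.055,"z":0.035,"rx":0,"ry":0,"rz":0},{"gripper":0.4,"x":-0.21,"y":0.07,"z":0.043,"rx":0,"ry":0,"rz":0},{"gripper":0.4,"x":-0.24,"y":0.09,"z":0.048,"rx":0,"ry":0,"rz":0},{"gripper":0.4,"x":-0.253,"y":0.105,"z":0.051,"rx":0,"ry":0,"rz":0},{"gripper":0.4,"x":-0.253,"y":0.105,"z":0.051,"rx":0,"ry":0,"rz":0}]' 30; python3 - <<'E'
from h import *
p,d,W=look("top","b"); zoom(p,"b1",180,280,140,300,5)
P=sel(W,(.505,.215),.14,.024,.032);print(rect(P))
go(.5035,.287,.01,-87)
E
```

```text
time: 3.4
position: [0.5, 0.2862, 0.0577]
tcp_rot: [[0.057, -0.003, 0.998], [-0.998, -0.0, 0.057], [0.0, -1.0, -0.003]]
force: [-0.8, 0.3, 0.2]
grip_width: 0.0351
(array([507.7, 182.8]), array([130.5, 211.4]), 3.05)
t 3.45 pos [0.5007 0.2845 0.0587] head -86.82 | shift xyz [-0.0024  0.0487  0.003 ] rot [0.002  0.0031 0.0009] | F [-0.35 -1.24 -0.  ] w 0.0346
```

View pics/b1.png

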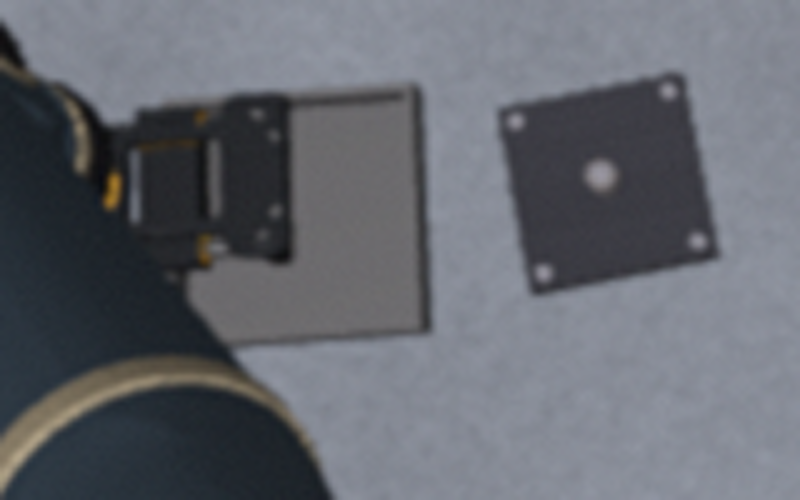

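The gripper is over the tray's far wall at about (185,180) in the zoom, and the tray hasn't moved. Descending and gripping.

```bash
python3 -m creep '[{"gripper":0.4,"x":-0.002,"y":0.015,"z":0.003,"rx":0,"ry":0,"rz":0},{"gripper":0.4,"x":-0.002,"y":0.03,"z":0.003,"rx":0,"ry":0,"rz":0},{"gripper":0.4,"x":-0.002,"y":0.042,"z":0.003,"rx":0,"ry":0,"rz":0},{"gripper":0.4,"x":-0.002,"y":0.047,"z":0.003,"rx":0,"ry":0,"rz":0},{"gripper":0.0,"x":-0.002,"y":0.047,"z":0.003,"rx":0,"ry":0,"rz":0},{"gripper":0.0,"x":-0.002,"y":0.047,"z":0.003,"rx":0,"ry":0,"rz":0},{"gripper":0.0,"x":-0.002,"y":0.047,"z":0.003,"rx":0,"ry":0,"rz":0},{"gripper":0.0,"x":-0.002,"y":0.047,"z":0.003,"rx":0,"ry":0,"rz":0}]' 30; python3 - <<'E'
from h import *
p,d=capture("top");W=cloud("top",d)
P=sel(W,(.505,.215),.14,.024,.032);P=P[P[:,1]<.27];print(rect(P))
go(.5035,.287,.01,-87)
E
```

```text
time: 4.25
position: [0.5047, 0.2866, 0.0131]
tcp_rot: [[0.054, 0.001, 0.999], [-0.999, 0.0, 0.054], [-0.0, -1.0, 0.001]]
force: [1.2, 0.2, -0.4]
grip_width: 0.0109
(array([508.4, 173.5]), array([130.8, 184.3]), 3.34)
t 4.3 pos [0.5047 0.2865 0.013 ] head -86.92 | shift xyz [-0.0005  0.003  -0.0011] rot [-0.0009  0.0014 -0.0003] | F [ 0.35 -0.75 -1.41] w 0.0067
```

```bash
python3 - <<'E'
from h import *
go(.485,.262,.011,-79.5)
E
```

```text
t 4.3 pos [0.5047 0.2865 0.013 ] head -86.92 | shift xyz [ 0.0234  0.002  -0.021 ] rot [-0.0009 -0.1295 -0.0003] | F [ 0.35 -0.75 -1.41] w 0.0067
```

```bash
python3 -m creep '[{"gripper":0.0,"x":0.0,"y":0.0,"z":0.0,"rx":0,"ry":0,"rz":0},{"gripper":0.0,"x":0.004,"y":0.0,"z":-0.004,"rx":0,"ry":-0.02,"rz":0},{"gripper":0.0,"x":0.008,"y":0.0,"z":-0.008,"rx":0,"ry":-0.045,"rz":0},{"gripper":0.0,"x":0.012,"y":0.0,"z":-0.012,"rx":0,"ry":-0.07,"rz":0},{"gripper":0.0,"x":0.016,"y":0.0,"z":-0.016,"rx":0,"ry":-0.095,"rz":0},{"gripper":0.0,"x":0.02,"y":0.0,"z":-0.019,"rx":0,"ry":-0.115,"rz":0},{"gripper":0.0,"x":0.023,"y":0.0,"z":-0.021,"rx":0,"ry":-0.13,"rz":0},{"gripper":0.0,"x":0.023,"y":0.0,"z":-0.021,"rx":0,"ry":-0.13,"rz":0}]' 30; python3 - <<'E'
from h import *
p,d,W=look("top","c");zoom(p,"c1",180,280,140,300,5)
go(.4896,.2373,.012,-79.5)
E
```

```text
time: 5.1
position: [0.4845, 0.2622, 0.013]
tcp_rot: [[0.183, 0.0, 0.983], [-0.983, 0.0, 0.183], [-0.0, -1.0, 0.0]]
force: [-0.3, 2.7, 5.5]
grip_width: 0.0049
t 5.15 pos [0.4845 0.2621 0.013 ] head -79.45 | shift xyz [0.0253 0.001  0.0005] rot [0.0001 0.0008 0.0003] | F [-0.43  1.73  6.19] w 0.0045
```

View pics/c1.png

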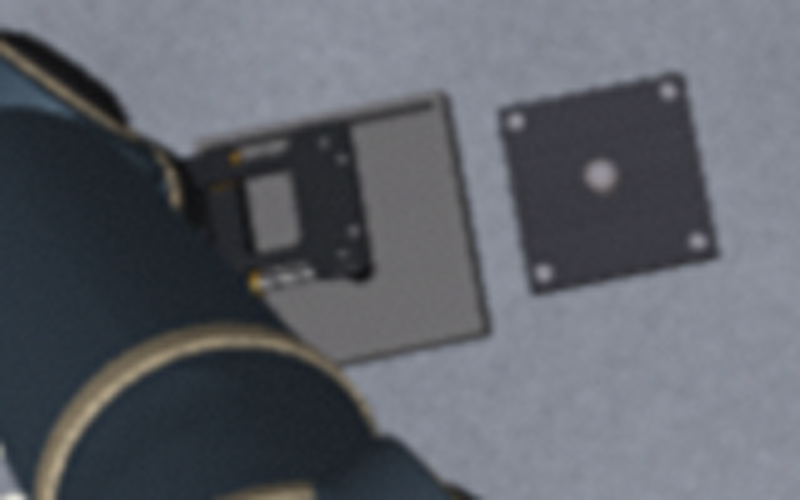

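The tray's face, (445,95) to (490,330), is parallel to the stand's face, (500,108) to (535,293). Now I'll slide it in.

```bash
python3 -m creep '[{"gripper":0.0,"x":0.005,"y":0.0,"z":0.0,"rx":0,"ry":0,"rz":0},{"gripper":0.0,"x":0.01,"y":0.0,"z":0,"rx":0,"ry":0,"rz":0},{"gripper":0.0,"x":0.015,"y":0.0,"z":0,"rx":0,"ry":0,"rz":0},{"gripper":0.0,"x":0.018,"y":0.0,"z":0,"rx":0,"ry":0,"rz":0},{"gripper":0.0,"x":0.02,"y":0.0,"z":0,"rx":0,"ry":0,"rz":0},{"gripper":0.0,"x":0.022,"y":0.0,"z":0,"rx":0,"ry":0,"rz":0},{"gripper":0.0,"x":0.023,"y":0.0,"z":0,"rx":0,"ry":0,"rz":0},{"gripper":0.0,"x":0.024,"y":0.0,"z":0,"rx":0,"ry":0,"rz":0}]' 30; python3 - <<'E'
from h import *
p,d,W=look("top","d");zoom(p,"d1",180,280,140,300,5)
go(.4896,.2373,.012,-79.5)
E
```

```text
time: 5.95
position: [0.4887, 0.2402, 0.013]
tcp_rot: [[0.183, 0.0, 0.983], [-0.983, 0.002, 0.183], [-0.002, -1.0, 0.001]]
force: [-0.9, 6.2, 4.8]
grip_width: 0.0044
t 6.0 pos [0.4887 0.24   0.013 ] head -79.45 | shift xyz [0.0028 0.001  0.0004] rot [-0.0004  0.001  -0.0019] | F [-0.7   5.89  5.84] w 0.0049
```

View pics/d1.png

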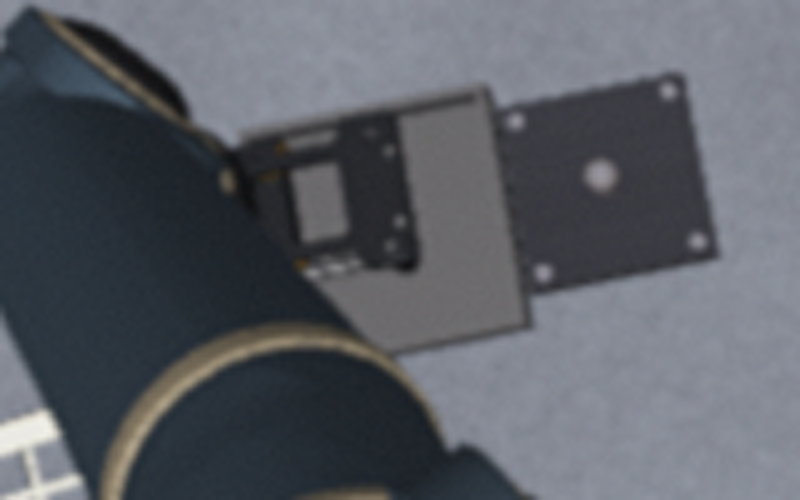

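```bash
python3 -m creep '[{"gripper":0.0,"x":0.001,"y":0.0,"z":0.0,"rx":0,"ry":0,"rz":0},{"gripper":0.0,"x":0.0015,"y":0.0,"z":0,"rx":0,"ry":0,"rz":0},{"gripper":0.0,"x":0.002,"y":0.0,"z":0,"rx":0,"ry":0,"rz":0},{"gripper":0.0,"x":0.0025,"y":0.0,"z":0,"rx":0,"ry":0,"rz":0},{"gripper":0.0,"x":0.003,"y":0.0,"z":0,"rx":0,"ry":0,"rz":0},{"gripper":0.0,"x":0.0035,"y":0.0,"z":0,"rx":0,"ry":0,"rz":0},{"gripper":0.0,"x":0.004,"y":0.0,"z":0,"rx":0,"ry":0,"rz":0},{"gripper":0.0,"x":0.004,"y":0.0,"z":0,"rx":0,"ry":0,"rz":0}]' 30; python3 - <<'E'
from h import *
go(.4896,.2373,.012,-79.5)
p,d,W=look("top","e");zoom(p,"e1",180,280,140,300,5)
E
```

```text
time: 6.8
position: [0.4892, 0.2374, 0.013]
tcp_rot: [[0.184, 0.0, 0.983], [-0.983, 0.004, 0.184], [-0.004, -1.0, 0.001]]
force: [-0.9, 7.5, 5.0]
grip_width: 0.0048
t 6.8 pos [0.4892 0.2374 0.013 ] head -79.4 | shift xyz [0.0002 0.001  0.0004] rot [-0.0009  0.0018 -0.0037] | F [-0.91  7.51  5.01] w 0.0048
```

View pics/e1.png

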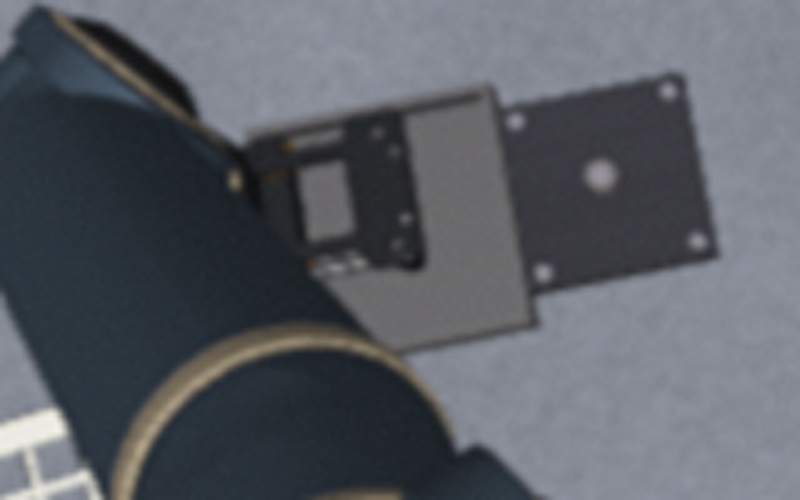

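```bash
python3 -m creep '[{"gripper":0.0,"x":0.0005,"y":0.0,"z":0.0,"rx":0,"ry":0,"rz":0},{"gripper":0.0,"x":0.001,"y":0.0,"z":0,"rx":0,"ry":0,"rz":0},{"gripper":0.0,"x":0.0015,"y":0.0,"z":0,"rx":0,"ry":0,"rz":0},{"gripper":0.0,"x":0.002,"y":0.0,"z":0,"rx":0,"ry":0,"rz":0},{"gripper":0.0,"x":0.0025,"y":0.0,"z":0,"rx":0,"ry":0,"rz":0},{"gripper":0.0,"x":0.003,"y":0.0,"z":0,"rx":0,"ry":0,"rz":0},{"gripper":0.0,"x":0.003,"y":0.0,"z":0,"rx":0,"ry":0,"rz":0},{"gripper":0.0,"x":0.003,"y":0.0,"z":0,"rx":0,"ry":0,"rz":0}]' 30
```

```text
time: 7.65
position: [0.4892, 0.2374, 0.013]
tcp_rot: [[0.186, 0.0, 0.983], [-0.983, 0.008, 0.186], [-0.008, -1.0, 0.002]]
force: [-2.3, 13.5, 1.6]
grip_width: 0.0049
```

Position has stopped advancing while the force rises, so the tray is in contact. One more small press, then release and go up.

```bash
python3 -m creep '[{"gripper":0.0,"x":0.001,"y":0.0,"z":0.0,"rx":0,"ry":0,"rz":0},{"gripper":0.0,"x":0.002,"y":0.0,"z":0,"rx":0,"ry":0,"rz":0},{"gripper":0.0,"x":0.002,"y":0.0,"z":0,"rx":0,"ry":0,"rz":0},{"gripper":0.0,"x":0.0,"y":0.0,"z":0,"rx":0,"ry":0,"rz":0},{"gripper":0.0,"x":-0.002,"y":0.0,"z":0,"rx":0,"ry":0,"rz":0},{"gripper":0.15,"x":-0.004,"y":0.0,"z":0,"rx":0,"ry":0,"rz":0},{"gripper":0.25,"x":-0.005,"y":0.0,"z":0,"rx":0,"ry":0,"rz":0},{"gripper":0.25,"x":-0.005,"y":0.0,"z":0,"rx":0,"ry":0,"rz":0}]' 30
python3 -m creep '[{"gripper":0.25,"x":0.0,"y":-0.01,"z":0.0,"rx":0,"ry":0,"rz":0},{"gripper":0.25,"x":0.0,"y":-0.03,"z":0,"rx":0,"ry":0,"rz":0},{"gripper":0.25,"x":0.0,"y":-0.06,"z":0,"rx":0,"ry":0,"rz":0},{"gripper":0.25,"x":0.0,"y":-0.1,"z":0,"rx":0,"ry":0,"rz":0},{"gripper":0.4,"x":0.04,"y":-0.13,"z":0,"rx":0,"ry":0,"rz":0},{"gripper":0.4,"x":0.09,"y":-0.15,"z":0,"rx":0,"ry":0,"rz":0},{"gripper":0.4,"x":0.14,"y":-0.16,"z":0,"rx":0,"ry":0,"rz":0},{"gripper":0.4,"x":0.19,"y":-0.16,"z":0,"rx":0,"ry":0,"rz":0}]' 30
python3 - <<'E'
from h import *
go(.4,-.3,.12,-84.5)
for n in ("top","scene"):
    p,d,W=look(n,"f")
    for nm in ("pass_tray","stand"):
        for r in regions_of(nm,n)[:1]:
            P=W[r["pixels"]];P=P[~np.isnan(P[:,0])];print(n,nm,round(r["conf"],2),rect(P))
    if n=="top": zoom(p,"f1",180,280,140,300,5)
E
```

```text
time: 8.45
position: [0.4886, 0.2347, 0.0117]
tcp_rot: [[0.182, -0.002, 0.983], [-0.983, -0.003, 0.182], [0.003, -1.0, -0.003]]
force: [1.1, -0.3, -0.5]
grip_width: 0.0188
time: 9.25
position: [0.5241, 0.0525, 0.175]
tcp_rot: [[0.183, 0.004, 0.983], [-0.983, -0.0, 0.183], [0.001, -1.0, 0.004]]
force: [0.6, -0.4, 0.1]
grip_width: 0.034
t 9.25 pos [0.5241 0.0525 0.175 ] head -79.47 | shift xyz [ 0.3238  0.0547 -0.1866] rot [-0.0036  0.0878  0.001 ] | F [ 0.56 -0.37  0.06] w 0.034
top pass_tray 0.91 (array([448.1, 168.8]), array([253.4, 108.9]), 49.85)
top stand 0.45 (array([446. , 169.4]), array([248.8, 102.9]), 47.96)
scene pass_tray 0.72 (array([ 499.8, -299.2]), array([45.8, 26.1]), 5.06)
scene stand 0.72 (array([487.9, 180.8]), array([156.9, 148.8]), 10.26)
```

View pics/scene_f.png

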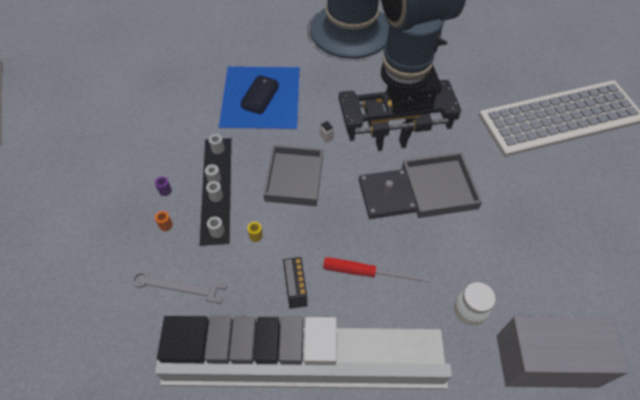

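View pics/f1.png

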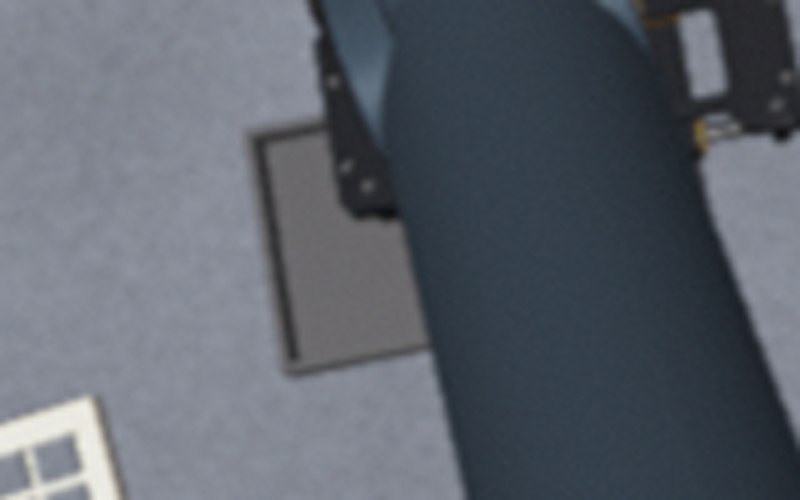

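In the scene view the tray (442,185) lies flush against the stand (388,192). Now sleeve_1.

```bash
python3 -m creep '[{"gripper":0.55,"x":0.04,"y":0.005,"z":-0.02,"rx":0,"ry":0.01,"rz":0},{"gripper":0.55,"x":0.08,"y":0.01,"z":-0.042,"rx":0,"ry":0.02,"rz":0},{"gripper":0.55,"x":0.12,"y":0.02,"z":-0.064,"rx":0,"ry":0.03,"rz":0},{"gripper":0.55,"x":0.16,"y":0.03,"z":-0.088,"rx":0,"ry":0.045,"rz":0},{"gripper":0.55,"x":0.2,"y":0.04,"z":-0.112,"rx":0,"ry":0.06,"rz":0},{"gripper":0.55,"x":0.24,"y":0.05,"z":-0.136,"rx":0,"ry":0.07,"rz":0},{"gripper":0.55,"x":0.28,"y":0.055,"z":-0.158,"rx":0,"ry":0.08,"rz":0},{"gripper":0.55,"x":0.322,"y":0.055,"z":-0.18,"rx":0,"ry":0.088,"rz":0}]' 20
python3 - <<'E'
from h import *
go(.405,-.3023,.06,-84.5)
for n in ("top",):
    p,d,W=look(n,"g")
    for nm in ("pass_tray","stand"):
        for r in regions_of(nm,n)[:1]:
            P=W[r["pixels"]];P=P[~np.isnan(P[:,0])];print(n,nm,round(r["conf"],2),rect(P))
E
```

```text
time: 10.35
position: [0.4049, -0.2941, 0.1168]
tcp_rot: [[0.1, -0.001, 0.995], [-0.995, 0.002, 0.1], [-0.002, -1.0, -0.001]]
force: [1.2, -0.1, -0.0]
grip_width: 0.0477
t 10.35 pos [ 0.4049 -0.2941  0.1168] head -84.27 | shift xyz [ 0.0083  0.0568 -0.0006] rot [ 0.001   0.0041 -0.0018] | F [ 1.24 -0.15 -0.01] w 0.0477
top pass_tray 0.69 (array([501.1, 178.7]), array([140.9, 140.2]), 11.24)
top stand 0.88 (array([520.2,  62. ]), array([99.3, 98.5]), 11.13)
```

View pics/top_g.png

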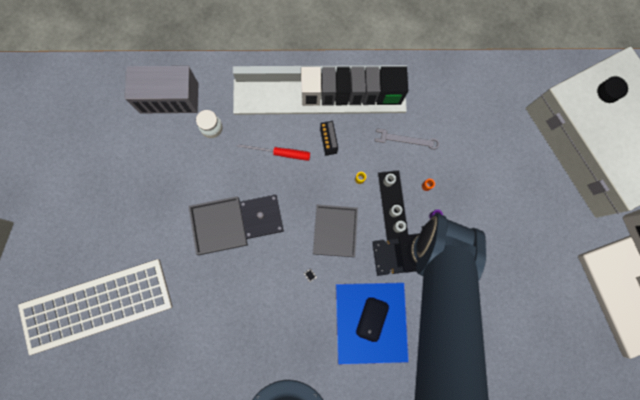

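The tray is flush and centred in the top view. Lowering onto sleeve_1.

```bash
python3 -m creep '[{"gripper":0.55,"x":0.008,"y":0.02,"z":0,"rx":0,"ry":0.0,"rz":0},{"gripper":0.55,"x":0.008,"y":0.05,"z":0,"rx":0,"ry":0.0,"rz":0},{"gripper":0.55,"x":0.008,"y":0.08,"z":0,"rx":0,"ry":0,"rz":0},{"gripper":0.55,"x":0.008,"y":0.1,"z":0,"rx":0,"ry":0,"rz":0},{"gripper":0.55,"x":0.008,"y":0.104,"z":0,"rx":0,"ry":0,"rz":0},{"gripper":0.1,"x":0.008,"y":0.104,"z":0,"rx":0,"ry":0,"rz":0},{"gripper":0.1,"x":0.008,"y":0.104,"z":0,"rx":0,"ry":0,"rz":0},{"gripper":0.1,"x":0.008,"y":0.104,"z":0,"rx":0,"ry":0,"rz":0}]' 20
python3 - <<'E'
from h import *
go(.405,-.3023,.013,-84.5)
E
```

```text
time: 11.3
position: [0.407, -0.303, 0.0147]
tcp_rot: [[0.096, 0.002, 0.995], [-0.995, -0.001, 0.096], [0.002, -1.0, 0.002]]
force: [-0.2, -0.1, 1.4]
grip_width: 0.0313
t 11.3 pos [ 0.407  -0.303   0.0147] head -84.47 | shift xyz [-0.0009  0.0017 -0.002 ] rot [-0.002   0.0005  0.0015] | F [-0.16 -0.09  1.4 ] w 0.0313
```

```bash
python3 -m creep '[{"gripper":0.1,"x":0.0,"y":0.0,"z":0,"rx":0,"ry":0.0,"rz":0},{"gripper":0.1,"x":0.0,"y":0.0,"z":0,"rx":0,"ry":0.0,"rz":0},{"gripper":0.1,"x":0.0,"y":0.0,"z":0,"rx":0,"ry":0,"rz":0},{"gripper":0.1,"x":0.0,"y":-0.01,"z":0,"rx":0,"ry":0,"rz":0},{"gripper":0.1,"x":0.0,"y":-0.03,"z":0,"rx":0,"ry":0,"rz":0},{"gripper":0.1,"x":0.0,"y":-0.06,"z":0,"rx":0,"ry":0,"rz":0},{"gripper":0.1,"x":0.0,"y":-0.1,"z":0,"rx":0,"ry":0,"rz":0},{"gripper":0.1,"x":0.0,"y":-0.1,"z":0,"rx":0,"ry":0,"rz":0}]' 20
python3 - <<'E'
from h import *
go(.5219,.0628,.115,-79.5)
p,d,W=look("scene","h");zoom(p,"h1",80,240,150,330,4)
E
```

```text
time: 12.1
position: [0.4089, -0.305, 0.1187]
tcp_rot: [[0.095, 0.008, 0.995], [-0.995, -0.006, 0.095], [0.007, -1.0, 0.008]]
force: [1.0, -0.5, 0.0]
grip_width: 0.0278
t 12.1 pos [ 0.4089 -0.305   0.1187] head -84.55 | shift xyz [-0.3555  0.0023  0.1474] rot [-0.0075 -0.0881  0.0074] | F [ 1.03 -0.49  0.03] w 0.0278
```

View pics/h1.png

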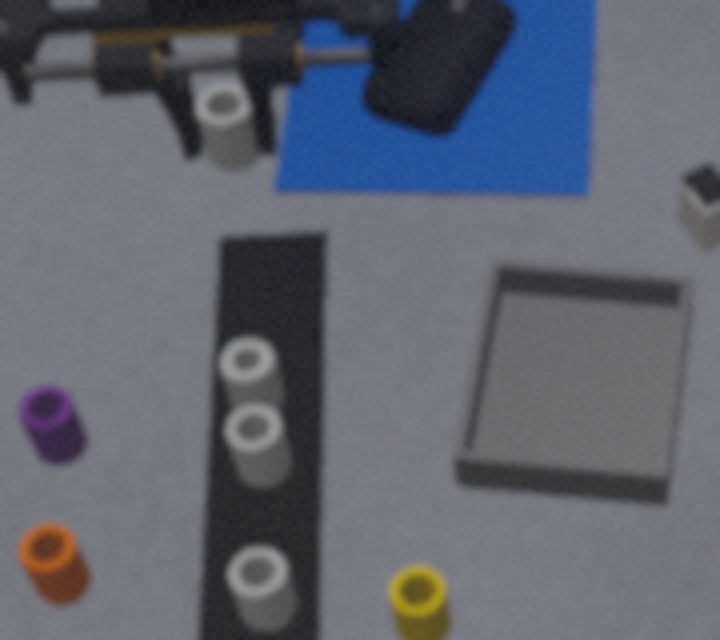

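The sleeve is held upright at (227,130) in the zoom. Next: its offset in the grip.

```bash
cat >> h.py <<'E'
def held(dz=.0243,n="scene",r=.0165,save=None):
    s=get_state();p=np.array(s["position"]);R=np.array(s["tcp_rot"])
    im,d=capture(n);W=cloud(n,d).reshape(-1,3)
    c=im.reshape(-1,3).astype(int)
    c0=p+np.array([0,0,dz])
    k=(np.hypot(W[:,0]-c0[0],W[:,1]-c0[1])<r)&(abs(W[:,2]-c0[2])<.005)&(c.min(1)>105)
    P=W[k]
    o=P.mean(0) if len(P) else None
    print("held n",k.sum(),"rim centre",np.round(o,4),"rect",rect(P),"offset tool x,z",np.round((R.T@(o-c0))[[0,2]],4))
E
python3 - <<'E'
from h import *
held()
held(r=.022)
E
```

```text
held n 65 rim centre [ 0.4068 -0.3045  0.1393] rect (array([ 406.3, -304.5]), array([25.2, 26. ]), 53.15) offset tool x,z [ 0.0003 -0.0006]
held n 63 rim centre [ 0.4055 -0.3043  0.1376] rect (array([ 405.1, -304.6]), array([26.7, 23.1]), 19.35) offset tool x,z [ 0.0008 -0.0006]
```

```bash
python3 - <<'E'
from h import *
go(.5247,.0625,.085,-84.5)
E
```

```text
t 12.25 pos [ 0.4052 -0.3029  0.1135] head -84.54 | shift xyz [-0.3524  0.0284  0.1537] rot [ 0.0005 -0.0007  0.0001] | F [ 0.28 -0.01 -1.13] w 0.0277
```

```bash
python3 -m creep '[{"gripper":0.1,"x":-0.03,"y":0.0,"z":0.013,"rx":0,"ry":0.0,"rz":0},{"gripper":0.1,"x":-0.075,"y":0.0,"z":0.033,"rx":0,"ry":0.0,"rz":0},{"gripper":0.1,"x":-0.12,"y":0.0,"z":0.052,"rx":0,"ry":0,"rz":0},{"gripper":0.1,"x":-0.165,"y":0.0,"z":0.072,"rx":0,"ry":0,"rz":0},{"gripper":0.1,"x":-0.21,"y":0.0,"z":0.092,"rx":0,"ry":0,"rz":0},{"gripper":0.1,"x":-0.255,"y":0.0,"z":0.111,"rx":0,"ry":0,"rz":0},{"gripper":0.1,"x":-0.3,"y":0.0,"z":0.131,"rx":0,"ry":0,"rz":0},{"gripper":0.1,"x":-0.34,"y":0.0,"z":0.148,"rx":0,"ry":0,"rz":0}]' 20
python3 - <<'E'
from h import *
go(.524,.0628,.08,-84.5)
E
```

```text
time: 13.05
position: [0.52, 0.052, 0.112]
tcp_rot: [[0.097, -0.003, 0.995], [-0.995, 0.0, 0.097], [-0.0, -1.0, -0.003]]
force: [0.4, -0.1, 0.2]
grip_width: 0.0278
t 13.05 pos [0.52  0.052 0.112] head -84.44 | shift xyz [-0.0103  0.032   0.0051] rot [ 0.0028  0.0011 -0.0003] | F [ 0.35 -0.15  0.25] w 0.0278
```

```bash
python3 -m creep '[{"gripper":0.1,"x":-0.006,"y":0.0,"z":0.003,"rx":0,"ry":0.0,"rz":0},{"gripper":0.1,"x":-0.012,"y":0.01,"z":0.005,"rx":0,"ry":0.0,"rz":0},{"gripper":0.1,"x":-0.012,"y":0.02,"z":0.005,"rx":0,"ry":0,"rz":0},{"gripper":0.1,"x":-0.012,"y":0.03,"z":0.005,"rx":0,"ry":0,"rz":0},{"gripper":0.1,"x":-0.012,"y":0.03,"z":0.005,"rx":0,"ry":0,"rz":0},{"gripper":0.1,"x":-0.012,"y":0.03,"z":0.005,"rx":0,"ry":0,"rz":0},{"gripper":0.1,"x":-0.012,"y":0.03,"z":0.005,"rx":0,"ry":0,"rz":0},{"gripper":0.1,"x":-0.012,"y":0.03,"z":0.005,"rx":0,"ry":0,"rz":0}]' 20
python3 - <<'E'
from h import *
go(.524,.0628,.06,-84.5)
held()
p,d,W=look("scene","i");zoom(p,"i1",120,230,330,490,5)
held(); go(.524,.0628,.06,-84.5)
E
```

```text
time: 13.85
position: [0.525, 0.0618, 0.084]
tcp_rot: [[0.095, 0.001, 0.995], [-0.995, -0.0, 0.095], [0.0, -1.0, 0.001]]
force: [-0.1, -0.5, -0.6]
grip_width: 0.0281
t 13.85 pos [0.525  0.0618 0.084 ] head -84.55 | shift xyz [-0.0011  0.024  -0.0009] rot [-0.0011 -0.0009  0.0001] | F [-0.14 -0.47 -0.63] w 0.0281
held n 50 rim centre [0.5291 0.0665 0.1073] rect (array([529.3,  66. ]), array([13.5, 26.8]), 40.57) offset tool x,z [-0.0043  0.0046]
held n 48 rim centre [0.5287 0.067  0.107 ] rect (array([527.9,  67.1]), array([14.3, 28.3]), 39.18) offset tool x,z [-0.0046  0.0044]
t 14.0 pos [0.5248 0.062  0.0838] head -84.52 | shift xyz [-0.0009  0.0238 -0.0007] rot [-0.0008 -0.0004  0.0001] | F [-0.02 -1.09  0.08] w 0.028
```

View pics/i1.png

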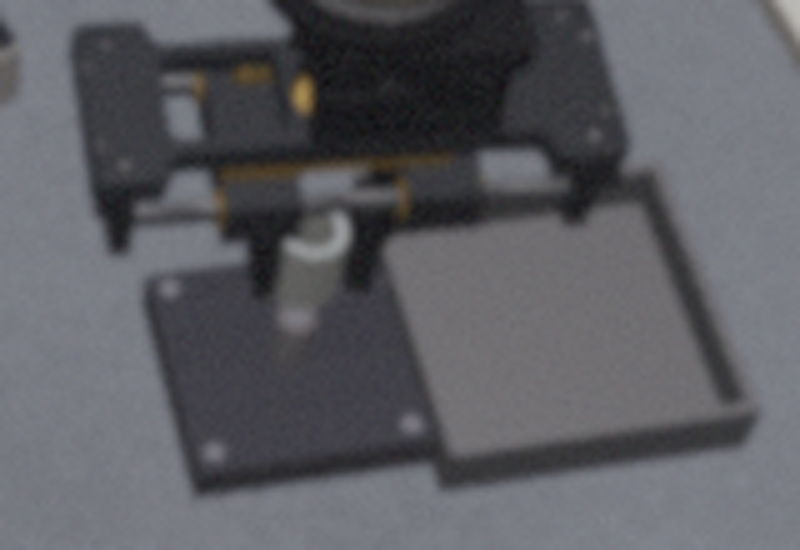

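```bash
python3 -m creep '[{"gripper":0.1,"x":-0.001,"y":0.006,"z":-0.001,"rx":0,"ry":0.0,"rz":0},{"gripper":0.1,"x":-0.001,"y":0.012,"z":-0.001,"rx":0,"ry":0.0,"rz":0},{"gripper":0.1,"x":-0.001,"y":0.017,"z":-0.001,"rx":0,"ry":0,"rz":0},{"gripper":0.1,"x":-0.001,"y":0.02,"z":-0.001,"rx":0,"ry":0,"rz":0},{"gripper":0.1,"x":-0.001,"y":0.023,"z":-0.001,"rx":0,"ry":0,"rz":0},{"gripper":0.1,"x":-0.001,"y":0.025,"z":-0.001,"rx":0,"ry":0,"rz":0},{"gripper":0.1,"x":-0.001,"y":0.027,"z":-0.001,"rx":0,"ry":0,"rz":0},{"gripper":0.1,"x":-0.001,"y":0.028,"z":-0.001,"rx":0,"ry":0,"rz":0}]' 20
```

```text
time: 14.8
position: [0.5235, 0.063, 0.0553]
tcp_rot: [[0.096, -0.0, 0.995], [-0.995, -0.0, 0.096], [0.0, -1.0, -0.0]]
force: [-0.3, -0.8, -0.5]
grip_width: 0.028
```

No force at 4 mm below the stop level, so it's going on. Continuing down.

```bash
python3 -m creep '[{"gripper":0.1,"x":0,"y":0.004,"z":0,"rx":0,"ry":0.0,"rz":0},{"gripper":0.1,"x":0,"y":0.008,"z":0,"rx":0,"ry":0.0,"rz":0},{"gripper":0.1,"x":0,"y":0.012,"z":0,"rx":0,"ry":0,"rz":0},{"gripper":0.1,"x":0,"y":0.016,"z":0,"rx":0,"ry":0,"rz":0},{"gripper":0.1,"x":0,"y":0.019,"z":0,"rx":0,"ry":0,"rz":0},{"gripper":0.1,"x":0,"y":0.021,"z":0,"rx":0,"ry":0,"rz":0},{"gripper":0.1,"x":0,"y":0.022,"z":0,"rx":0,"ry":0,"rz":0},{"gripper":0.1,"x":0,"y":0.023,"z":0,"rx":0,"ry":0,"rz":0}]' 20
```

```text
time: 15.6
position: [0.5236, 0.063, 0.0324]
tcp_rot: [[0.096, 0.0, 0.995], [-0.995, -0.0, 0.096], [0.0, -1.0, 0.0]]
force: [-0.0, 0.1, -0.6]
grip_width: 0.0281
```

```bash
python3 -m creep '[{"gripper":0.1,"x":0,"y":0.001,"z":0,"rx":0,"ry":0.0,"rz":0},{"gripper":0.1,"x":0,"y":0.001,"z":0,"rx":0,"ry":0.0,"rz":0},{"gripper":0.1,"x":0,"y":0.002,"z":0,"rx":0,"ry":0,"rz":0},{"gripper":0.1,"x":0,"y":0.002,"z":0,"rx":0,"ry":0,"rz":0},{"gripper":0.1,"x":0,"y":0.002,"z":0,"rx":0,"ry":0,"rz":0},{"gripper":0.1,"x":0,"y":0.002,"z":0,"rx":0,"ry":0,"rz":0},{"gripper":0.1,"x":0,"y":0.002,"z":0,"rx":0,"ry":0,"rz":0},{"gripper":0.1,"x":0,"y":0.002,"z":0,"rx":0,"ry":0,"rz":0}]' 20
python3 - <<'E'
from h import *
p,d,W=look("scene","j");zoom(p,"j1",120,230,330,490,5)
go(.524,.0628,.06,-84.5)
E
```

```text
time: 16.4
position: [0.5236, 0.063, 0.0316]
tcp_rot: [[0.096, 0.001, 0.995], [-0.995, -0.001, 0.096], [0.001, -1.0, 0.001]]
force: [-2.1, -0.9, 9.4]
grip_width: 0.028
t 16.45 pos [0.5236 0.063  0.0316] head -84.51 | shift xyz [ 0.0003 -0.0284  0.0004] rot [-0.0005 -0.0002  0.0007] | F [-2.5  -1.15  8.25] w 0.0277
```

View pics/j1.png

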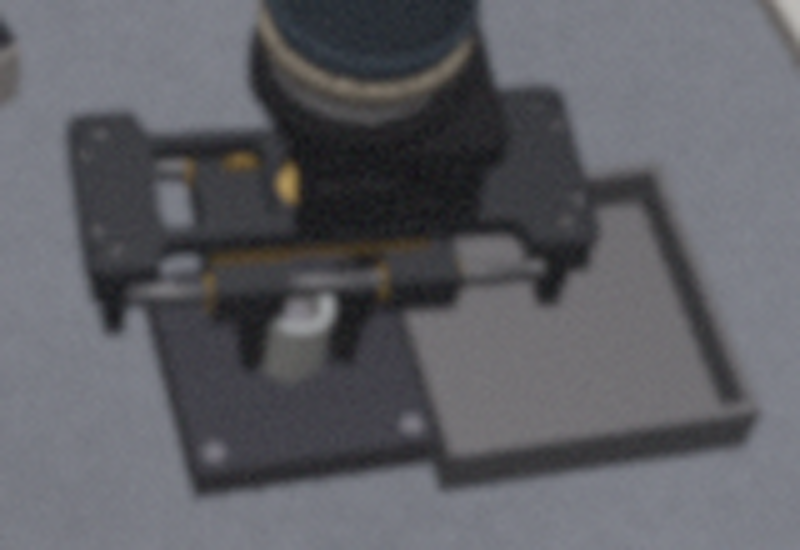

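It seats at TCP z = 31.6 mm, which is the fully-home level, with 9 N contact. So sleeve_1 fits and goes to the pass tray.

```bash
python3 -m creep '[{"gripper":0.1,"x":0,"y":-0.02,"z":0,"rx":0,"ry":0.0,"rz":0},{"gripper":0.1,"x":0,"y":-0.045,"z":0,"rx":0,"ry":0.0,"rz":0},{"gripper":0.1,"x":0,"y":-0.07,"z":0,"rx":0,"ry":0,"rz":0},{"gripper":0.1,"x":-0.025,"y":-0.08,"z":-0.012,"rx":0,"ry":-0.02,"rz":0},{"gripper":0.1,"x":-0.06,"y":-0.08,"z":-0.03,"rx":0,"ry":-0.05,"rz":0},{"gripper":0.1,"x":-0.093,"y":-0.07,"z":-0.048,"rx":0,"ry":-0.088,"rz":0},{"gripper":0.1,"x":-0.093,"y":-0.05,"z":-0.048,"rx":0,"ry":-0.088,"rz":0},{"gripper":0.1,"x":-0.093,"y":-0.035,"z":-0.048,"rx":0,"ry":-0.088,"rz":0}]' 20
python3 - <<'E'
from h import *
p,d,W=look("scene","k");zoom(p,"k1",100,230,350,510,5)
go(.4669,.1512,.0175,-79.5)
E
```

```text
time: 17.25
position: [0.466, 0.1521, 0.0651]
tcp_rot: [[0.186, 0.0, 0.983], [-0.983, 0.0, 0.186], [-0.0, -1.0, 0.0]]
force: [0.9, -1.2, -0.9]
grip_width: 0.0279
t 17.3 pos [0.4648 0.1508 0.0629] head -79.38 | shift xyz [-0.      0.0454  0.0024] rot [0.0039 0.0022 0.0005] | F [-0.02 -0.51 -2.58] w 0.0277
```

View pics/k1.png

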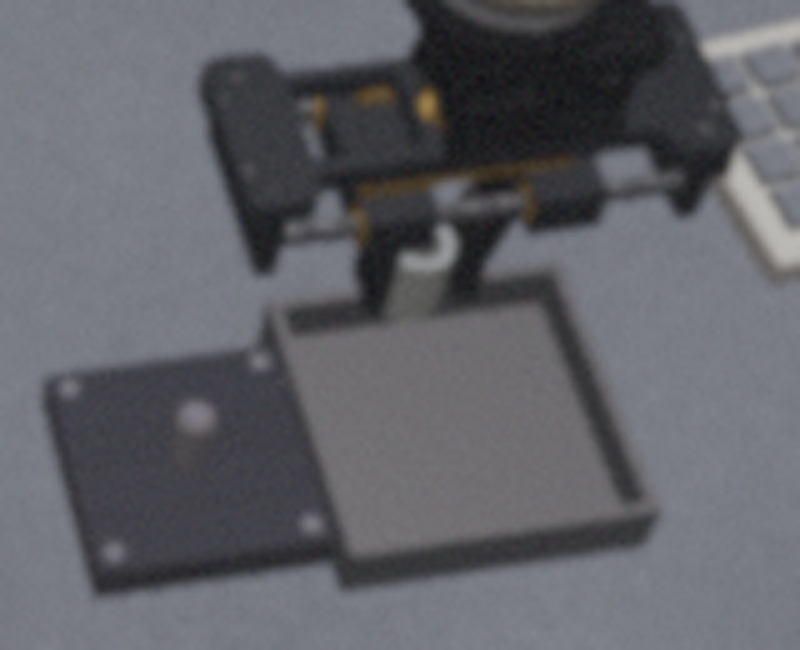

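The sleeve hangs over the tray's near corner area, clear of the walls. Lowering and releasing.

```bash
python3 -m creep '[{"gripper":0.1,"x":0,"y":0.012,"z":0.002,"rx":0,"ry":0.0,"rz":0},{"gripper":0.1,"x":0,"y":0.024,"z":0.002,"rx":0,"ry":0.0,"rz":0},{"gripper":0.1,"x":0,"y":0.036,"z":0.002,"rx":0,"ry":0,"rz":0},{"gripper":0.1,"x":0,"y":0.042,"z":0.002,"rx":0,"ry":0,"rz":0},{"gripper":0.1,"x":0,"y":0.045,"z":0.002,"rx":0,"ry":0,"rz":0},{"gripper":0.1,"x":0,"y":0.046,"z":0.002,"rx":0,"ry":0,"rz":0},{"gripper":0.1,"x":0,"y":0.046,"z":0.002,"rx":0,"ry":0,"rz":0},{"gripper":0.1,"x":0,"y":0.046,"z":0.002,"rx":0,"ry":0,"rz":0}]' 20
```

```text
time: 18.1
position: [0.4691, 0.1515, 0.0198]
tcp_rot: [[0.183, 0.001, 0.983], [-0.983, 0.0, 0.183], [-0.0, -1.0, 0.001]]
force: [-0.2, -0.3, -0.9]
grip_width: 0.0277
```

```bash
python3 -m creep '[{"gripper":0.1,"x":0,"y":0.002,"z":0,"rx":0,"ry":0.0,"rz":0},{"gripper":0.1,"x":0,"y":0.003,"z":0,"rx":0,"ry":0.0,"rz":0},{"gripper":0.1,"x":0,"y":0.003,"z":0,"rx":0,"ry":0.0,"rz":0},{"gripper":0.42,"x":0,"y":0.003,"z":0,"rx":0,"ry":0,"rz":0},{"gripper":0.42,"x":0,"y":0.003,"z":0,"rx":0,"ry":0,"rz":0},{"gripper":0.42,"x":0,"y":0.003,"z":0,"rx":0,"ry":0,"rz":0},{"gripper":0.42,"x":0,"y":0.003,"z":0,"rx":0,"ry":0,"rz":0},{"gripper":0.42,"x":0,"y":0.003,"z":0,"rx":0,"ry":0,"rz":0}]' 20
python3 -m creep '[{"gripper":0.42,"x":0,"y":-0.015,"z":0,"rx":0,"ry":0.0,"rz":0},{"gripper":0.42,"x":0,"y":-0.035,"z":0,"rx":0,"ry":0.0,"rz":0},{"gripper":0.42,"x":0,"y":-0.06,"z":0,"rx":0,"ry":0,"rz":0},{"gripper":0.42,"x":0.02,"y":-0.085,"z":0,"rx":0,"ry":0,"rz":0},{"gripper":0.5,"x":0.06,"y":-0.1,"z":0,"rx":0,"ry":0,"rz":0},{"gripper":0.5,"x":0.105,"y":-0.105,"z":0,"rx":0,"ry":0.02,"rz":0},{"gripper":0.5,"x":0.15,"y":-0.105,"z":0,"rx":0,"ry":0.04,"rz":0},{"gripper":0.5,"x":0.195,"y":-0.105,"z":0,"rx":0,"ry":0.06,"rz":0}]' 20
python3 - <<'E'
from h import *
go(.487,-.3003,.1,-84.5)
p,d,W=look("scene","l");zoom(p,"l1",100,240,180,500,2.5)
E
```

```text
time: 18.9
position: [0.4687, 0.1513, 0.0164]
tcp_rot: [[0.183, 0.0, 0.983], [-0.983, -0.0, 0.183], [0.0, -1.0, -0.0]]
force: [0.2, 0.3, 0.3]
grip_width: 0.0364
time: 19.7
position: [0.5046, -0.0422, 0.122]
tcp_rot: [[0.123, 0.001, 0.992], [-0.992, -0.0, 0.123], [0.0, -1.0, 0.001]]
force: [0.3, 0.3, -0.7]
grip_width: 0.0437
t 19.7 pos [ 0.5046 -0.0422  0.122 ] head -82.94 | shift xyz [ 0.254   0.022  -0.0492] rot [-0.0011  0.0272  0.0005] | F [ 0.29  0.28 -0.71] w 0.0437
```

View pics/l1.png

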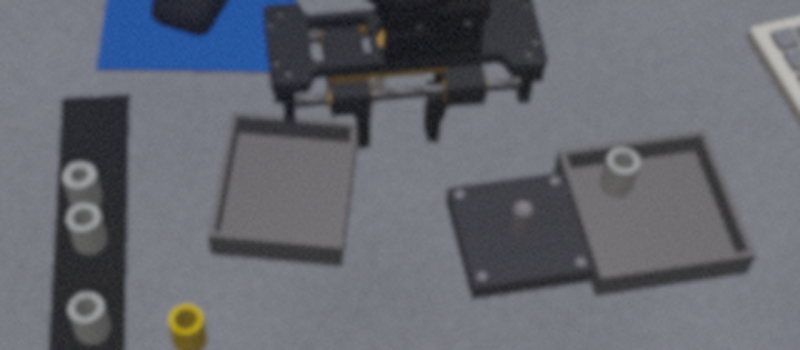

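sleeve_1 stands upright in the pass tray at (622,170) in the zoom, and the tray is flush. Next is sleeve_3.

```bash
python3 -m creep '[{"gripper":0.55,"x":0.045,"y":0.0,"z":-0.009,"rx":0,"ry":0.01,"rz":0},{"gripper":0.55,"x":0.09,"y":0.0,"z":-0.018,"rx":0,"ry":0.02,"rz":0},{"gripper":0.55,"x":0.135,"y":0.005,"z":-0.027,"rx":0,"ry":0.027,"rz":0},{"gripper":0.55,"x":0.18,"y":0.01,"z":-0.035,"rx":0,"ry":0.027,"rz":0},{"gripper":0.55,"x":0.225,"y":0.015,"z":-0.044,"rx":0,"ry":0.027,"rz":0},{"gripper":0.55,"x":0.25,"y":0.022,"z":-0.049,"rx":0,"ry":0.027,"rz":0},{"gripper":0.55,"x":0.252,"y":0.022,"z":-0.049,"rx":0,"ry":0.027,"rz":0},{"gripper":0.55,"x":0.252,"y":0.022,"z":-0.049,"rx":0,"ry":0.027,"rz":0}]' 20
python3 - <<'E'
from h import *
p,d,W=look("scene","m");zoom(p,"m1",120,240,150,310,5)
go(.487,-.3003,.0145,-84.5)
E
```

```text
time: 20.55
position: [0.4866, -0.2964, 0.0991]
tcp_rot: [[0.095, -0.0, 0.995], [-0.995, 0.001, 0.095], [-0.001, -1.0, -0.0]]
force: [-0.3, 1.0, -0.3]
grip_width: 0.048
t 20.6 pos [ 0.4872 -0.2952  0.0994] head -84.39 | shift xyz [ 0.0052  0.0849 -0.0007] rot [-0.0001  0.002  -0.001 ] | F [-0.52 -0.57  0.31] w 0.0477
```

View pics/m1.png

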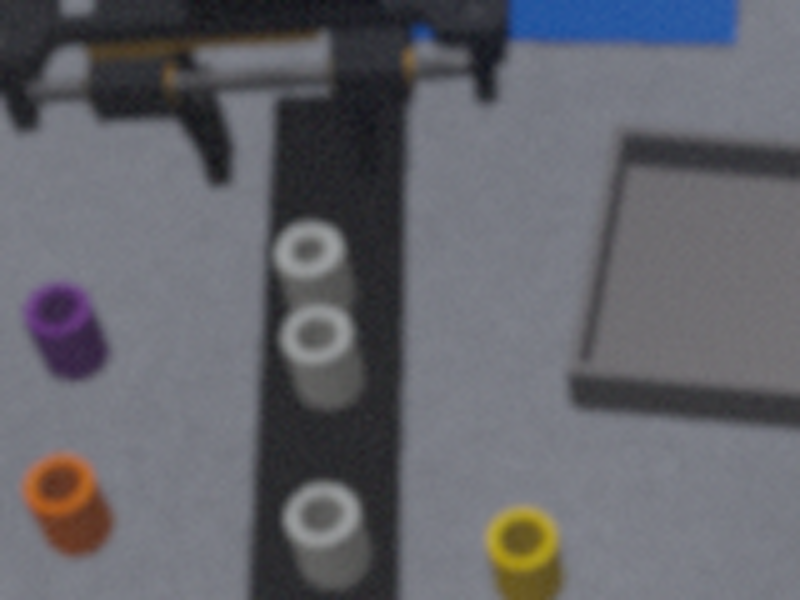

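The fingers straddle the row above sleeve_3. Descending and gripping.

```bash
python3 -m creep '[{"gripper":0.55,"x":0.005,"y":0.02,"z":-0.001,"rx":0,"ry":0.0,"rz":0},{"gripper":0.55,"x":0.005,"y":0.045,"z":-0.001,"rx":0,"ry":0.0,"rz":0},{"gripper":0.55,"x":0.005,"y":0.07,"z":-0.001,"rx":0,"ry":0,"rz":0},{"gripper":0.55,"x":0.005,"y":0.083,"z":-0.001,"rx":0,"ry":0,"rz":0},{"gripper":0.5,"x":0.005,"y":0.085,"z":-0.001,"rx":0,"ry":0,"rz":0},{"gripper":0.1,"x":0.005,"y":0.085,"z":-0.001,"rx":0,"ry":0,"rz":0},{"gripper":0.1,"x":0.005,"y":0.085,"z":-0.001,"rx":0,"ry":0,"rz":0},{"gripper":0.1,"x":0.005,"y":0.085,"z":-0.001,"rx":0,"ry":0,"rz":0}]' 20
python3 -m creep '[{"gripper":0.1,"x":0.0,"y":0.0,"z":0,"rx":0,"ry":0.0,"rz":0},{"gripper":0.1,"x":0.0,"y":0.0,"z":0,"rx":0,"ry":0.0,"rz":0},{"gripper":0.1,"x":0.0,"y":0.0,"z":0,"rx":0,"ry":0,"rz":0},{"gripper":0.1,"x":0.0,"y":0,"z":0,"rx":0,"ry":0,"rz":0},{"gripper":0.1,"x":0.0,"y":0,"z":0,"rx":0,"ry":0,"rz":0},{"gripper":0.1,"x":0.0,"y":0,"z":0,"rx":0,"ry":0,"rz":0},{"gripper":0.1,"x":0.0,"y":0,"z":0,"rx":0,"ry":0,"rz":0},{"gripper":0.1,"x":0.0,"y":0,"z":0,"rx":0,"ry":0,"rz":0}]' 20
```

```text
time: 21.4
position: [0.4872, -0.3018, 0.0157]
tcp_rot: [[0.097, 0.002, 0.995], [-0.995, -0.001, 0.097], [0.001, -1.0, 0.002]]
force: [-0.2, 1.1, -0.1]
grip_width: 0.027
time: 22.2
position: [0.4872, -0.3018, 0.0156]
tcp_rot: [[0.097, 0.002, 0.995], [-0.995, -0.001, 0.097], [0.001, -1.0, 0.002]]
force: [-0.6, 0.5, 6.2]
grip_width: 0.0263
```

```bash
python3 - <<'E'
from h import *
p,d,W=look("scene","n");zoom(p,"n1",120,240,150,310,5)
go(.487,-.3003,.0145,-84.5)
E
```

```text
t 22.25 pos [ 0.4872 -0.3019  0.0156] head -84.46 | shift xyz [-0.0016  0.0011 -0.0001] rot [-0.0017  0.0007  0.0012] | F [-0.71  0.89  6.88] w 0.0265
```

View pics/n1.png

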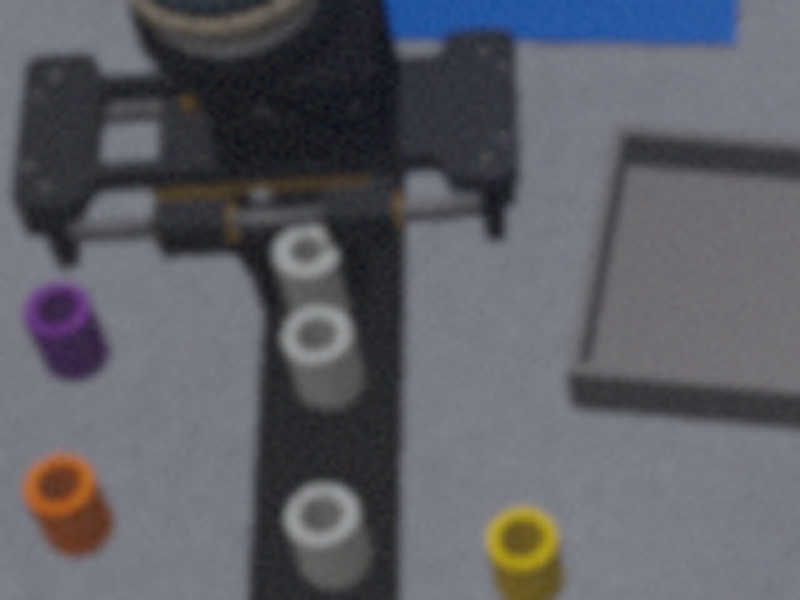

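```bash
python3 -m creep '[{"gripper":0.1,"x":0.0,"y":-0.01,"z":0,"rx":0,"ry":0.0,"rz":0},{"gripper":0.1,"x":0.0,"y":-0.03,"z":0,"rx":0,"ry":0.0,"rz":0},{"gripper":0.1,"x":0.0,"y":-0.055,"z":0,"rx":0,"ry":0,"rz":0},{"gripper":0.1,"x":0.0,"y":-0.08,"z":0,"rx":0,"ry":0,"rz":0},{"gripper":0.1,"x":0.0,"y":-0.1,"z":0,"rx":0,"ry":0,"rz":0},{"gripper":0.1,"x":0.0,"y":-0.1,"z":0,"rx":0,"ry":0,"rz":0},{"gripper":0.1,"x":0.0,"y":-0.1,"z":0,"rx":0,"ry":0,"rz":0},{"gripper":0.1,"x":0.0,"y":-0.1,"z":0,"rx":0,"ry":0,"rz":0}]' 20
python3 - <<'E'
from h import *
p,d,W=look("scene","o");zoom(p,"o1",90,210,150,310,5)
held(.0234)
held(.0234)
go(.524,.0628,.115,-84.5)
E
```

```text
time: 23.05
position: [0.4854, -0.3013, 0.1133]
tcp_rot: [[0.097, -0.002, 0.995], [-0.995, 0.001, 0.097], [-0.001, -1.0, -0.002]]
force: [0.5, -0.3, -0.8]
grip_width: 0.0266
held n 84 rim centre [ 0.4872 -0.3016  0.1352] rect (array([ 487.4, -302.1]), array([27.9, 22.4]), 27.28) offset tool x,z [0.0006 0.0018]
held n 84 rim centre [ 0.4869 -0.3019  0.1351] rect (array([ 487.2, -302. ]), array([27.1, 22.3]), 26.84) offset tool x,z [0.0008 0.0013]
t 23.2 pos [ 0.4857 -0.3012  0.1133] head -84.45 | shift xyz [-0.3586 -0.0014  0.0733] rot [ 0.0018  0.0009 -0.0013] | F [-0.3   0.64 -0.77] w 0.0269
```

View pics/o1.png

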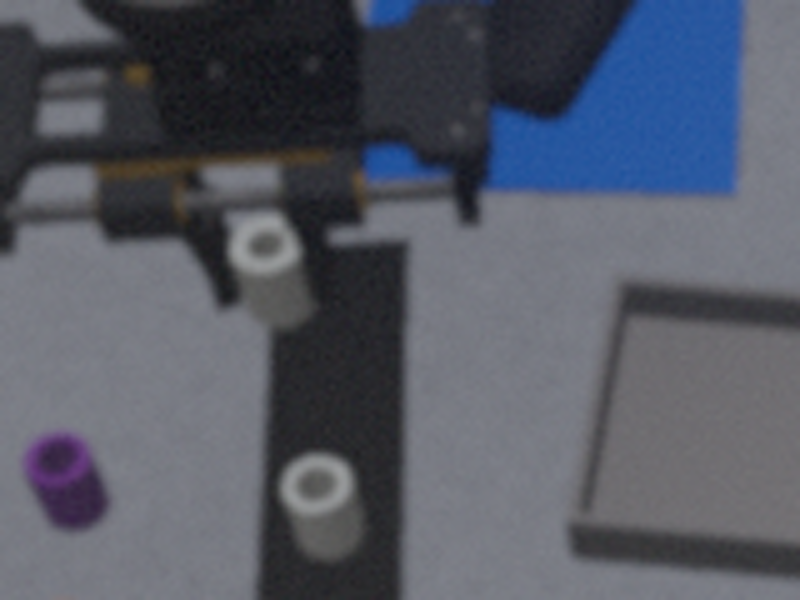

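```bash
python3 - <<'E'
from h import *
q=proj("scene",[[.4872,-.3016,.137],[.4872,-.3016,.101],[.4866,-.2875,.101]]);print((q-[150,90])*5)
q=proj("scene",[[.531,-.2922,.039],[.531,-.2922,.003]]);print((q-[150,90])*5)
W=None
p,d=capture("scene");W=cloud("scene",d)
# fit side surface: points of sleeve z .102-.132
P=sel(W,(.487,-.302),.02,.098,.142)
im=p.reshape(-1,3)
for z in np.arange(.1,.14,.005):
    Q=P[abs(P[:,2]-z)<.0025]; print(round(z,3),len(Q),np.round(Q[:,0].max(),4),np.round(np.percentile(Q[:,1],[5,50,95]),4)) if len(Q) else 0
E
```

```text
[[259.14788754 243.82630843]
 [275.85100534 302.68596773]
 [311.93961436 301.9591092 ]]
[[312.40886603 484.14210483]
 [326.67590245 532.92400015]]
0.1 8 0.4985 [-0.3121 -0.3055 -0.2892]
0.105 21 0.5014 [-0.3079 -0.2953 -0.2887]
0.11 25 0.5024 [-0.3125 -0.2963 -0.2885]
0.115 25 0.5022 [-0.3169 -0.3012 -0.2891]
0.12 36 0.5019 [-0.3147 -0.3027 -0.2881]
0.125 50 0.5011 [-0.3141 -0.3002 -0.2852]
0.13 43 0.5005 [-0.3164 -0.301  -0.2867]
0.135 101 0.5013 [-0.3147 -0.3043 -0.2896]
0.14 11 0.4987 [-0.3167 -0.3141 -0.2991]
```

The sleeve hangs upright, offset about +1.5 mm along tool z. Moving over the pin.

```bash
python3 -m creep '[{"gripper":0.1,"x":-0.045,"y":0.0,"z":0.009,"rx":0,"ry":0.0,"rz":0},{"gripper":0.1,"x":-0.092,"y":0.0,"z":0.018,"rx":0,"ry":0.0,"rz":0},{"gripper":0.1,"x":-0.14,"y":0.0,"z":0.028,"rx":0,"ry":0,"rz":0},{"gripper":0.1,"x":-0.188,"y":0.0,"z":0.037,"rx":0,"ry":0,"rz":0},{"gripper":0.1,"x":-0.236,"y":0.0,"z":0.047,"rx":0,"ry":0,"rz":0},{"gripper":0.1,"x":-0.284,"y":0.0,"z":0.056,"rx":0,"ry":0,"rz":0},{"gripper":0.1,"x":-0.33,"y":0.0,"z":0.065,"rx":0,"ry":0,"rz":0},{"gripper":0.1,"x":-0.359,"y":0.0,"z":0.071,"rx":0,"ry":0,"rz":0}]' 20
python3 -m creep '[{"gripper":0.1,"x":0,"y":0.01,"z":0,"rx":0,"ry":0.0,"rz":0},{"gripper":0.1,"x":0,"y":0.02,"z":0,"rx":0,"ry":0.0,"rz":0},{"gripper":0.1,"x":0,"y":0.03,"z":0,"rx":0,"ry":0,"rz":0},{"gripper":0.1,"x":0,"y":0.032,"z":0,"rx":0,"ry":0,"rz":0},{"gripper":0.1,"x":0,"y":0.032,"z":0,"rx":0,"ry":0,"rz":0},{"gripper":0.1,"x":0,"y":0.032,"z":0,"rx":0,"ry":0,"rz":0},{"gripper":0.1,"x":0,"y":0.032,"z":0,"rx":0,"ry":0,"rz":0},{"gripper":0.1,"x":0,"y":0.032,"z":0,"rx":0,"ry":0,"rz":0}]' 20
python3 - <<'E'
from h import *
p,d,W=look("scene","p");zoom(p,"p1",120,230,330,490,5)
for z in np.arange(.07,.1,.005):
    Q=sel(W,(.524,.063),.02,z-.0025,z+.0025); print(round(z,3),len(Q),np.round(Q[:,0].max(),4),np.round(np.percentile(Q[:,1],[5,50,95]),4)) if len(Q) else 0
go(.5215,.063,.055,-84.5)
E
```

```text
time: 24.05
position: [0.5221, 0.067, 0.1144]
tcp_rot: [[0.101, 0.0, 0.995], [-0.995, 0.002, 0.101], [-0.002, -1.0, 0.0]]
force: [0.4, 0.9, -0.8]
grip_width: 0.0267
time: 24.85
position: [0.5227, 0.0625, 0.0829]
tcp_rot: [[0.096, 0.001, 0.995], [-0.995, -0.0, 0.096], [0.0, -1.0, 0.001]]
force: [-0.6, 0.2, -1.2]
grip_width: 0.0266
0.07 6 0.5361 [0.0544 0.0632 0.071 ]
0.075 21 0.5372 [0.052  0.058  0.0732]
0.08 10 0.538 [0.0541 0.064  0.0713]
0.085 34 0.5384 [0.0513 0.0628 0.0779]
0.09 30 0.5381 [0.049  0.063  0.0779]
0.095 40 0.5379 [0.0494 0.0639 0.0787]
t 24.9 pos [0.5226 0.0625 0.0828] head -84.47 | shift xyz [-0.0006  0.0278 -0.0011] rot [-0.0008  0.0006  0.0001] | F [-0.85  0.3  -0.97] w 0.0266
```

View pics/p1.png

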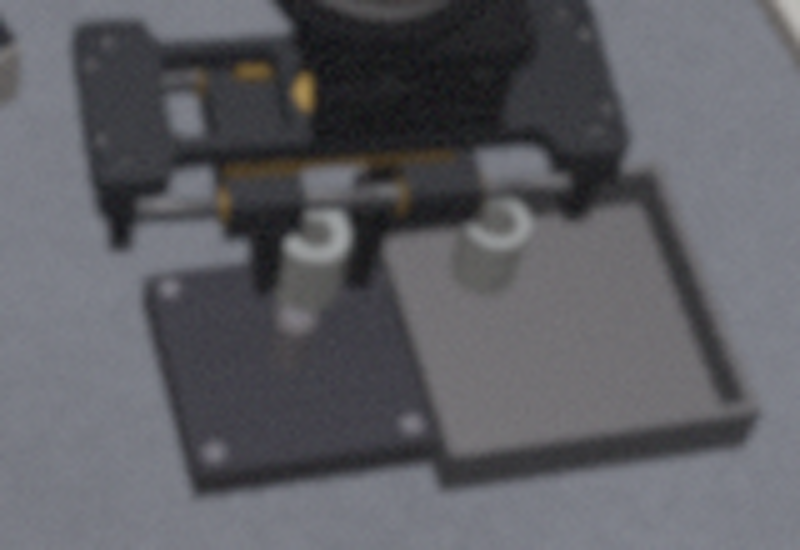

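```bash
python3 -m creep '[{"gripper":0.1,"x":-0.001,"y":0.006,"z":-0.001,"rx":0,"ry":0.0,"rz":0},{"gripper":0.1,"x":-0.001,"y":0.012,"z":-0.001,"rx":0,"ry":0.0,"rz":0},{"gripper":0.1,"x":-0.001,"y":0.017,"z":-0.001,"rx":0,"ry":0,"rz":0},{"gripper":0.1,"x":-0.001,"y":0.02,"z":-0.001,"rx":0,"ry":0,"rz":0},{"gripper":0.1,"x":-0.001,"y":0.022,"z":-0.001,"rx":0,"ry":0,"rz":0},{"gripper":0.1,"x":-0.001,"y":0.024,"z":-0.001,"rx":0,"ry":0,"rz":0},{"gripper":0.1,"x":-0.001,"y":0.025,"z":-0.001,"rx":0,"ry":0,"rz":0},{"gripper":0.1,"x":-0.001,"y":0.025,"z":-0.001,"rx":0,"ry":0,"rz":0}]' 20
```

```text
time: 25.7
position: [0.5222, 0.0633, 0.0595]
tcp_rot: [[0.096, 0.002, 0.995], [-0.995, -0.001, 0.096], [0.001, -1.0, 0.002]]
force: [-3.0, -1.5, 16.1]
grip_width: 0.0266
```

It stopped at the top with 16 N, at roughly 27 mm. As a check against misalignment, I'll lift, shift slightly and try again gently.

```bash
python3 -m creep '[{"gripper":0.1,"x":0,"y":-0.004,"z":0,"rx":0,"ry":0.0,"rz":0},{"gripper":0.1,"x":0,"y":-0.008,"z":-0.001,"rx":0,"ry":0.0,"rz":0},{"gripper":0.1,"x":0,"y":-0.008,"z":-0.0015,"rx":0,"ry":0,"rz":0},{"gripper":0.1,"x":0,"y":-0.006,"z":-0.0015,"rx":0,"ry":0,"rz":0},{"gripper":0.1,"x":0,"y":-0.004,"z":-0.0015,"rx":0,"ry":0,"rz":0},{"gripper":0.1,"x":0,"y":-0.002,"z":-0.0015,"rx":0,"ry":0,"rz":0},{"gripper":0.1,"x":0,"y":-0.001,"z":-0.0015,"rx":0,"ry":0,"rz":0},{"gripper":0.1,"x":0,"y":-0.001,"z":-0.0015,"rx":0,"ry":0,"rz":0}]' 20
python3 - <<'E'
from h import *
p,d,W=look("scene","q");zoom(p,"q1",120,230,330,490,5)
go(.5222,.063,.055,-84.5)
E
```

```text
time: 26.5
position: [0.5215, 0.0632, 0.0597]
tcp_rot: [[0.096, 0.003, 0.995], [-0.995, -0.0, 0.096], [0.001, -1.0, 0.003]]
force: [-0.3, -1.8, 9.7]
grip_width: 0.0265
t 26.55 pos [0.5215 0.0632 0.0597] head -84.47 | shift xyz [0.0003 0.0047 0.0006] rot [-0.0032  0.0005  0.0007] | F [-0.98 -0.59  9.83] w 0.0265
```

View pics/q1.png

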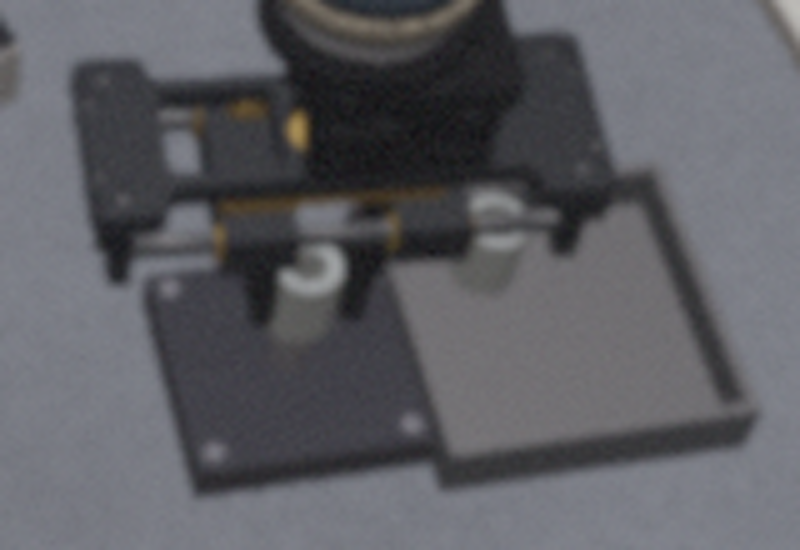

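It stops at the same height again, so sleeve_3 is tight and goes to the reject tray.

```bash
python3 -m creep '[{"gripper":0.1,"x":0,"y":-0.02,"z":0,"rx":0,"ry":0.0,"rz":0},{"gripper":0.1,"x":0.01,"y":-0.04,"z":-0.005,"rx":0,"ry":0.02,"rz":0},{"gripper":0.1,"x":0.045,"y":-0.045,"z":-0.024,"rx":0,"ry":0.05,"rz":0},{"gripper":0.1,"x":0.085,"y":-0.045,"z":-0.045,"rx":0,"ry":0.09,"rz":0},{"gripper":0.1,"x":0.125,"y":-0.045,"z":-0.066,"rx":0,"ry":0.13,"rz":0},{"gripper":0.1,"x":0.16,"y":-0.04,"z":-0.085,"rx":0,"ry":0.17,"rz":0},{"gripper":0.1,"x":0.182,"y":-0.025,"z":-0.097,"rx":0,"ry":0.19,"rz":0},{"gripper":0.1,"x":0.182,"y":-0.01,"z":-0.097,"rx":0,"ry":0.19,"rz":0}]' 20
python3 - <<'E'
from h import *
p,d,W=look("scene","r");zoom(p,"r1",90,230,200,400,4)
go(.4422,-.1274,.018,-95.4)
E
```

```text
time: 27.35
position: [0.4386, -0.1313, 0.0677]
tcp_rot: [[-0.101, -0.002, 0.995], [-0.995, -0.002, -0.101], [0.002, -1.0, -0.001]]
force: [1.3, 0.2, -1.0]
grip_width: 0.0268
t 27.4 pos [ 0.438  -0.1289  0.0657] head -95.6 | shift xyz [-0.0019  0.0477  0.0043] rot [ 0.0049 -0.0035 -0.0001] | F [-0.49  0.2  -1.63] w 0.0263
```

View pics/r1.png

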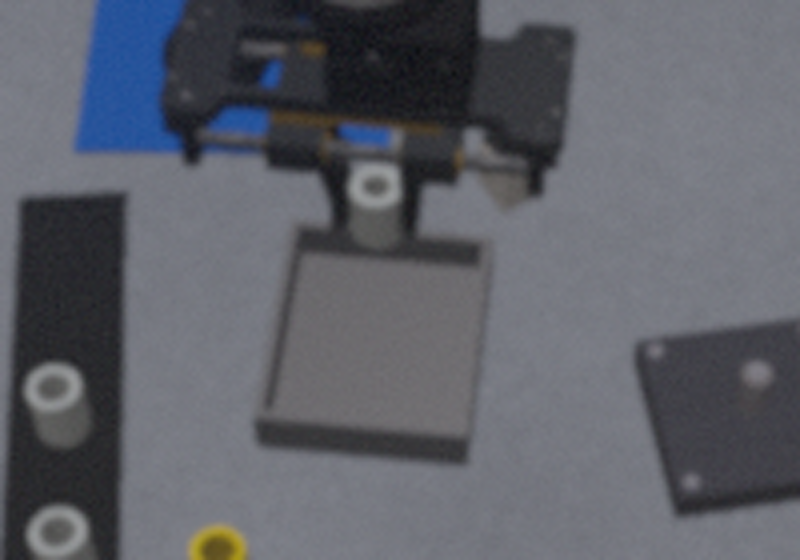

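The sleeve hangs above the near end of the reject tray, inside the walls. Lowering.

```bash
python3 -m creep '[{"gripper":0.1,"x":-0.001,"y":0.0,"z":0.004,"rx":0,"ry":0.0,"rz":0},{"gripper":0.1,"x":-0.001,"y":0.014,"z":0.004,"rx":0,"ry":0.0,"rz":0},{"gripper":0.1,"x":-0.001,"y":0.028,"z":0.004,"rx":0,"ry":0,"rz":0},{"gripper":0.1,"x":-0.001,"y":0.038,"z":0.004,"rx":0,"ry":0,"rz":0},{"gripper":0.1,"x":-0.001,"y":0.044,"z":0.004,"rx":0,"ry":0,"rz":0},{"gripper":0.1,"x":-0.001,"y":0.047,"z":0.004,"rx":0,"ry":0,"rz":0},{"gripper":0.1,"x":-0.001,"y":0.049,"z":0.004,"rx":0,"ry":0,"rz":0},{"gripper":0.1,"x":-0.001,"y":0.049,"z":0.004,"rx":0,"ry":0,"rz":0}]' 20
```

```text
time: 28.2
position: [0.4451, -0.1265, 0.0196]
tcp_rot: [[-0.093, 0.0, 0.996], [-0.996, -0.0, -0.093], [0.0, -1.0, 0.0]]
force: [0.4, 0.2, -0.7]
grip_width: 0.027
```

```bash
python3 -m creep '[{"gripper":0.1,"x":0,"y":0.001,"z":0,"rx":0,"ry":0.0,"rz":0},{"gripper":0.1,"x":0,"y":0.002,"z":0,"rx":0,"ry":0.0,"rz":0},{"gripper":0.1,"x":0,"y":0.002,"z":0,"rx":0,"ry":0.0,"rz":0},{"gripper":0.42,"x":0,"y":0.002,"z":0,"rx":0,"ry":0,"rz":0},{"gripper":0.42,"x":0,"y":0.002,"z":0,"rx":0,"ry":0,"rz":0},{"gripper":0.42,"x":0,"y":0.002,"z":0,"rx":0,"ry":0,"rz":0},{"gripper":0.42,"x":0,"y":0.002,"z":0,"rx":0,"ry":0,"rz":0},{"gripper":0.42,"x":0,"y":0.002,"z":0,"rx":0,"ry":0,"rz":0}]' 20
python3 -m creep '[{"gripper":0.42,"x":0,"y":-0.015,"z":0,"rx":0,"ry":0.0,"rz":0},{"gripper":0.42,"x":0,"y":-0.035,"z":0,"rx":0,"ry":0.0,"rz":0},{"gripper":0.42,"x":0,"y":-0.06,"z":0,"rx":0,"ry":0,"rz":0},{"gripper":0.42,"x":0.02,"y":-0.08,"z":0.01,"rx":0,"ry":-0.05,"rz":0},{"gripper":0.5,"x":0.05,"y":-0.085,"z":0.03,"rx":0,"ry":-0.1,"rz":0},{"gripper":0.5,"x":0.09,"y":-0.085,"z":0.05,"rx":0,"ry":-0.15,"rz":0},{"gripper":0.5,"x":0.12,"y":-0.085,"z":0.06,"rx":0,"ry":-0.19,"rz":0},{"gripper":0.5,"x":0.12,"y":-0.085,"z":0.06,"rx":0,"ry":-0.19,"rz":0}]' 20
python3 - <<'E'
from h import *
p,d,W=look("scene","s");zoom(p,"s1",90,250,150,510,2.2)
for c in ((.53,-.292),(.614,-.280)): print(rad(W,"scene",c,.014,.039))
p,d,W=look("top","s")
for c in ((.53,-.292),(.614,-.280)): print(rad(W,"top",c,.014,.039))
go(.5296,-.2923,.1,-84.5)
E
```

```text
time: 29.0
position: [0.4449, -0.1265, 0.0175]
tcp_rot: [[-0.093, 0.0, 0.996], [-0.996, -0.0, -0.093], [0.0, -1.0, 0.0]]
force: [0.0, -0.0, -0.9]
grip_width: 0.0362
time: 29.8
position: [0.4937, -0.2573, 0.1024]
tcp_rot: [[0.09, 0.001, 0.996], [-0.996, -0.003, 0.09], [0.003, -1.0, 0.001]]
force: [-0.4, 0.5, 0.2]
grip_width: 0.043
(array([ 531.4, -292.1]), array([ 532.1, -292.1]), array([27.4, 25.6]), 77)
(array([ 615. , -280.7]), array([ 614.6, -280.3]), array([26.1, 25.1]), 86)
(array([nan, nan]), array([0., 0.]), array([0., 0.]), 0)
(array([ 612.7, -277.4]), array([ 613.2, -277.6]), array([21.8, 26.2]), 40)
t 29.9 pos [ 0.493  -0.2519  0.1021] head -84.56 | shift xyz [0.0437 0.002  0.0326] rot [ 0.0006 -0.0011 -0.0007] | F [0.32 0.09 0.12] w 0.0438h.py:24: RuntimeWarning: Mean of empty slice.
  return np.round(P[:,:2].mean(0)*1000,1),rect(P)[0],rect(P)[1],len(P)
  ret = um.true_divide(
```

View pics/s1.png

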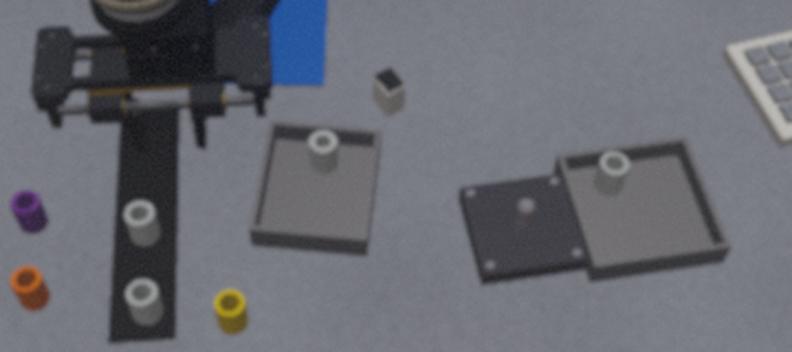

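sleeve_3 stands in the reject tray at (323,150) in the zoom, and the pass tray is undisturbed. Next is sleeve_4.

```bash
python3 -m creep '[{"gripper":0.55,"x":0.015,"y":0.0,"z":0.012,"rx":0,"ry":0,"rz":0},{"gripper":0.55,"x":0.03,"y":0.0,"z":0.024,"rx":0,"ry":0,"rz":0},{"gripper":0.55,"x":0.043,"y":0.01,"z":0.034,"rx":0,"ry":0,"rz":0},{"gripper":0.55,"x":0.044,"y":0.02,"z":0.034,"rx":0,"ry":0,"rz":0},{"gripper":0.55,"x":0.044,"y":0.03,"z":0.034,"rx":0,"ry":0,"rz":0},{"gripper":0.55,"x":0.044,"y":0.04,"z":0.034,"rx":0,"ry":0,"rz":0},{"gripper":0.55,"x":0.044,"y":0.04,"z":0.034,"rx":0,"ry":0,"rz":0},{"gripper":0.55,"x":0.044,"y":0.04,"z":0.034,"rx":0,"ry":0,"rz":0}]' 20
python3 - <<'E'
from h import *
go(.531,-.2922,.0145,-84.5)
E
```

```text
time: 30.7
position: [0.5312, -0.2914, 0.0623]
tcp_rot: [[0.097, -0.001, 0.995], [-0.995, 0.0, 0.097], [-0.001, -1.0, -0.001]]
force: [-0.2, -0.0, 0.7]
grip_width: 0.0479
t 30.7 pos [ 0.5312 -0.2914  0.0623] head -84.41 | shift xyz [ 0.0008  0.0478 -0.0002] rot [ 0.0006  0.0015 -0.0005] | F [-0.21 -0.05  0.68] w 0.0479
```

```bash
python3 -m creep '[{"gripper":0.55,"x":0.001,"y":0.015,"z":0,"rx":0,"ry":0.0,"rz":0},{"gripper":0.55,"x":0.001,"y":0.03,"z":0,"rx":0,"ry":0.0,"rz":0},{"gripper":0.55,"x":0.001,"y":0.042,"z":0,"rx":0,"ry":0,"rz":0},{"gripper":0.55,"x":0.001,"y":0.047,"z":0,"rx":0,"ry":0,"rz":0},{"gripper":0.5,"x":0.001,"y":0.047,"z":0,"rx":0,"ry":0,"rz":0},{"gripper":0.1,"x":0.001,"y":0.047,"z":0,"rx":0,"ry":0,"rz":0},{"gripper":0.1,"x":0.001,"y":0.047,"z":0,"rx":0,"ry":0,"rz":0},{"gripper":0.1,"x":0.001,"y":0.047,"z":0,"rx":0,"ry":0,"rz":0}]' 20
python3 -m creep '[{"gripper":0.1,"x":0.0,"y":0.0,"z":0,"rx":0,"ry":0.0,"rz":0},{"gripper":0.1,"x":0.0,"y":0.0,"z":0,"rx":0,"ry":0.0,"rz":0},{"gripper":0.1,"x":0.0,"y":0.0,"z":0,"rx":0,"ry":0,"rz":0},{"gripper":0.1,"x":0.0,"y":0,"z":0,"rx":0,"ry":0,"rz":0},{"gripper":0.1,"x":0.0,"y":0,"z":0,"rx":0,"ry":0,"rz":0},{"gripper":0.1,"x":0.0,"y":0,"z":0,"rx":0,"ry":0,"rz":0},{"gripper":0.1,"x":0.0,"y":0,"z":0,"rx":0,"ry":0,"rz":0},{"gripper":0.1,"x":0.0,"y":0,"z":0,"rx":0,"ry":0,"rz":0}]' 20
python3 -m creep '[{"gripper":0.1,"x":0.0,"y":-0.01,"z":0,"rx":0,"ry":0.0,"rz":0},{"gripper":0.1,"x":0.0,"y":-0.03,"z":0,"rx":0,"ry":0.0,"rz":0},{"gripper":0.1,"x":0.0,"y":-0.055,"z":0,"rx":0,"ry":0,"rz":0},{"gripper":0.1,"x":0.0,"y":-0.08,"z":0,"rx":0,"ry":0,"rz":0},{"gripper":0.1,"x":0.0,"y":-0.1,"z":0,"rx":0,"ry":0,"rz":0},{"gripper":0.1,"x":0.0,"y":-0.1,"z":0,"rx":0,"ry":0,"rz":0},{"gripper":0.1,"x":0.0,"y":-0.1,"z":0,"rx":0,"ry":0,"rz":0},{"gripper":0.1,"x":0.0,"y":-0.1,"z":0,"rx":0,"ry":0,"rz":0}]' 20
python3 - <<'E'
from h import *
p,d,W=look("scene","u");zoom(p,"u1",90,250,150,510,2.2)
c=get_state()["position"]
for z in np.arange(c[2]-.01,c[2]+.022,.005):
    Q=sel(W,c[:2],.02,z-.0025,z+.0025); print(round(z,3),len(Q),np.round(Q[:,0].max(),4),np.round(np.percentile(Q[:,1],[5,50,95]),4)) if len(Q) else 0
held(.0234)
go(.523,.063,.083,-84.5)
E
```

```text
time: 31.5
position: [0.5321, -0.2933, 0.0161]
tcp_rot: [[0.097, 0.001, 0.995], [-0.995, -0.001, 0.097], [0.001, -1.0, 0.001]]
force: [0.1, 0.7, 0.4]
grip_width: 0.0272
time: 32.3
position: [0.5321, -0.2933, 0.016]
tcp_rot: [[0.097, 0.001, 0.995], [-0.995, -0.001, 0.097], [0.001, -1.0, 0.001]]
force: [-0.5, 0.8, 5.8]
grip_width: 0.027
time: 33.1
position: [0.5305, -0.2928, 0.1141]
tcp_rot: [[0.097, -0.002, 0.995], [-0.995, 0.001, 0.097], [-0.001, -1.0, -0.002]]
force: [0.5, -0.2, 0.1]
grip_width: 0.0265
0.104 19 0.5421 [-0.2984 -0.2904 -0.2816]
0.109 21 0.5434 [-0.3017 -0.288  -0.281 ]
0.114 33 0.5438 [-0.3067 -0.2927 -0.2778]
0.119 36 0.5438 [-0.3061 -0.2952 -0.2823]
0.124 40 0.5439 [-0.3051 -0.2929 -0.2804]
0.129 47 0.5444 [-0.3068 -0.2958 -0.2816]
0.134 72 0.5441 [-0.3054 -0.2953 -0.2813]
held n 63 rim centre [ 0.5326 -0.2947  0.1356] rect (array([ 531.3, -293.8]), array([28.5, 20.5]), 30.26) offset tool x,z [0.0022 0.0018]
t 33.2 pos [ 0.5307 -0.2927  0.114 ] head -84.45 | shift xyz [-0.3548  0.0315  0.0268] rot [ 0.0022  0.0009 -0.0015] | F [ 0.3   0.24 -0.99] w 0.0265
```

View pics/u1.png

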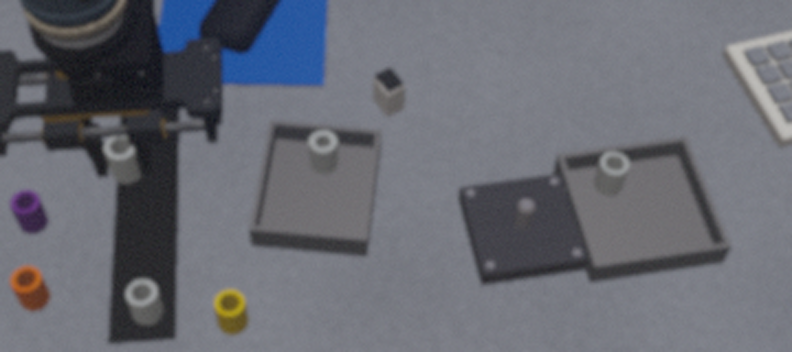

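Held upright. Moving over the pin.

```bash
python3 -m creep '[{"gripper":0.1,"x":-0.045,"y":0.0,"z":0.004,"rx":0,"ry":0.0,"rz":0},{"gripper":0.1,"x":-0.092,"y":0.0,"z":0.008,"rx":0,"ry":0.0,"rz":0},{"gripper":0.1,"x":-0.14,"y":0.0,"z":0.012,"rx":0,"ry":0,"rz":0},{"gripper":0.1,"x":-0.188,"y":0.0,"z":0.016,"rx":0,"ry":0,"rz":0},{"gripper":0.1,"x":-0.236,"y":0.0,"z":0.02,"rx":0,"ry":0,"rz":0},{"gripper":0.1,"x":-0.284,"y":0.0,"z":0.024,"rx":0,"ry":0,"rz":0},{"gripper":0.1,"x":-0.33,"y":0.0,"z":0.027,"rx":0,"ry":0,"rz":0},{"gripper":0.1,"x":-0.354,"y":0.0,"z":0.028,"rx":0,"ry":0,"rz":0}]' 20
python3 -m creep '[{"gripper":0.1,"x":0,"y":0.01,"z":0,"rx":0,"ry":0.0,"rz":0},{"gripper":0.1,"x":0,"y":0.02,"z":0,"rx":0,"ry":0.0,"rz":0},{"gripper":0.1,"x":0,"y":0.03,"z":0,"rx":0,"ry":0,"rz":0},{"gripper":0.1,"x":0,"y":0.032,"z":0,"rx":0,"ry":0,"rz":0},{"gripper":0.1,"x":0,"y":0.032,"z":0,"rx":0,"ry":0,"rz":0},{"gripper":0.1,"x":0,"y":0.032,"z":0,"rx":0,"ry":0,"rz":0},{"gripper":0.1,"x":0,"y":0.032,"z":0,"rx":0,"ry":0,"rz":0},{"gripper":0.1,"x":0,"y":0.032,"z":0,"rx":0,"ry":0,"rz":0}]' 20
python3 - <<'E'
from h import *
p,d,W=look("scene","v");zoom(p,"v1",120,230,330,490,5)
for z in np.arange(.07,.1,.005):
    Q=sel(W,(.524,.063),.02,z-.0025,z+.0025); print(round(z,3),len(Q),np.round(Q[:,0].max(),4),np.round(np.percentile(Q[:,1],[5,50,95]),4)) if len(Q) else 0
go(.524,.063,.055,-84.5)
E
```

```text
time: 34.0
position: [0.5243, 0.067, 0.115]
tcp_rot: [[0.102, -0.001, 0.995], [-0.995, 0.002, 0.102], [-0.002, -1.0, -0.001]]
force: [-0.2, 0.0, -1.5]
grip_width: 0.0272
time: 34.8
position: [0.5256, 0.0618, 0.0839]
tcp_rot: [[0.096, 0.001, 0.995], [-0.995, 0.0, 0.096], [0.0, -1.0, 0.001]]
force: [0.4, 0.5, -0.4]
grip_width: 0.0268
0.07 8 0.5363 [0.0513 0.0572 0.0739]
0.075 17 0.5389 [0.0519 0.0618 0.07  ]
0.08 17 0.539 [0.0527 0.0588 0.0711]
0.085 27 0.5376 [0.0537 0.0654 0.076 ]
0.09 32 0.5386 [0.0532 0.065  0.0771]
0.095 32 0.539 [0.0517 0.0652 0.0765]
t 34.85 pos [0.5255 0.0619 0.0838] head -84.46 | shift xyz [-0.0013  0.0288 -0.0015] rot [-0.0008  0.0006  0.0001] | F [ 0.57 -0.12 -0.24] w 0.0267
```

View pics/v1.png

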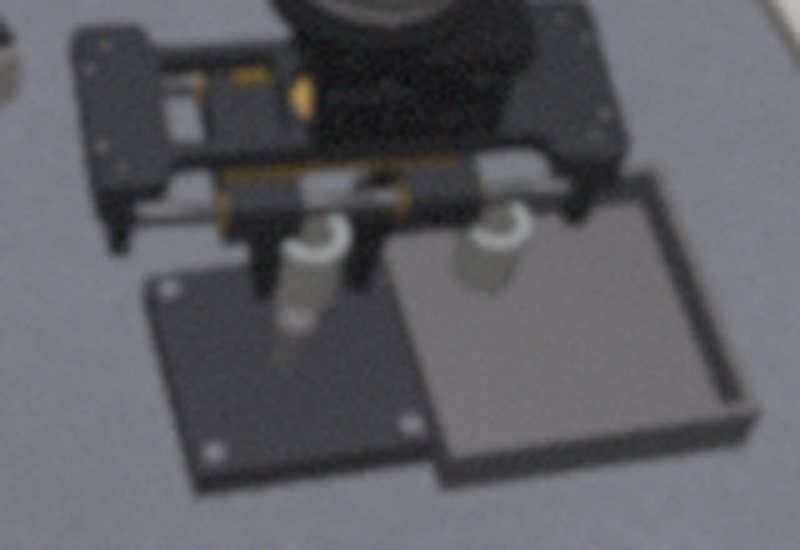

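```bash
python3 -m creep '[{"gripper":0.1,"x":-0.001,"y":0.006,"z":-0.001,"rx":0,"ry":0.0,"rz":0},{"gripper":0.1,"x":-0.001,"y":0.012,"z":-0.001,"rx":0,"ry":0.0,"rz":0},{"gripper":0.1,"x":-0.001,"y":0.017,"z":-0.001,"rx":0,"ry":0,"rz":0},{"gripper":0.1,"x":-0.001,"y":0.02,"z":-0.001,"rx":0,"ry":0,"rz":0},{"gripper":0.1,"x":-0.001,"y":0.022,"z":-0.001,"rx":0,"ry":0,"rz":0},{"gripper":0.1,"x":-0.001,"y":0.024,"z":-0.001,"rx":0,"ry":0,"rz":0},{"gripper":0.1,"x":-0.001,"y":0.025,"z":-0.001,"rx":0,"ry":0,"rz":0},{"gripper":0.1,"x":-0.001,"y":0.025,"z":-0.001,"rx":0,"ry":0,"rz":0}]' 20
```

```text
time: 35.65
position: [0.5242, 0.0628, 0.0584]
tcp_rot: [[0.097, -0.0, 0.995], [-0.995, -0.0, 0.097], [0.0, -1.0, -0.0]]
force: [-0.3, -0.5, -0.3]
grip_width: 0.0272
```

No force below the stop level, so it's going on. Continuing.

```bash
python3 -m creep '[{"gripper":0.1,"x":0,"y":0.004,"z":0,"rx":0,"ry":0.0,"rz":0},{"gripper":0.1,"x":0,"y":0.008,"z":0,"rx":0,"ry":0.0,"rz":0},{"gripper":0.1,"x":0,"y":0.012,"z":0,"rx":0,"ry":0,"rz":0},{"gripper":0.1,"x":0,"y":0.016,"z":0,"rx":0,"ry":0,"rz":0},{"gripper":0.1,"x":0,"y":0.02,"z":0,"rx":0,"ry":0,"rz":0},{"gripper":0.1,"x":0,"y":0.023,"z":0,"rx":0,"ry":0,"rz":0},{"gripper":0.1,"x":0,"y":0.0245,"z":0,"rx":0,"ry":0,"rz":0},{"gripper":0.1,"x":0,"y":0.0245,"z":0,"rx":0,"ry":0,"rz":0}]' 20
```

```text
time: 36.45
position: [0.5241, 0.0629, 0.0337]
tcp_rot: [[0.097, -0.0, 0.995], [-0.995, -0.0, 0.097], [0.0, -1.0, -0.0]]
force: [-0.2, 0.5, 0.2]
grip_width: 0.0271
```

```bash
python3 -m creep '[{"gripper":0.1,"x":0,"y":0.001,"z":0,"rx":0,"ry":0.0,"rz":0},{"gripper":0.1,"x":0,"y":0.002,"z":0,"rx":0,"ry":0.0,"rz":0},{"gripper":0.1,"x":0,"y":0.002,"z":0,"rx":0,"ry":0,"rz":0},{"gripper":0.1,"x":0,"y":0.002,"z":0,"rx":0,"ry":0,"rz":0},{"gripper":0.1,"x":0,"y":0.002,"z":0,"rx":0,"ry":0,"rz":0},{"gripper":0.1,"x":0,"y":0.002,"z":0,"rx":0,"ry":0,"rz":0},{"gripper":0.1,"x":0,"y":0.002,"z":0,"rx":0,"ry":0,"rz":0},{"gripper":0.1,"x":0,"y":0.002,"z":0,"rx":0,"ry":0,"rz":0}]' 20
python3 - <<'E'
from h import *
p,d,W=look("scene","w");zoom(p,"w1",120,230,330,490,5)
go(.5039,.1577,.05,-79.5)
E
```

```text
time: 37.25
position: [0.5245, 0.0629, 0.033]
tcp_rot: [[0.097, 0.001, 0.995], [-0.995, -0.0, 0.097], [0.001, -1.0, 0.001]]
force: [-2.0, -0.5, 6.0]
grip_width: 0.0271
t 37.3 pos [0.5245 0.0629 0.033 ] head -84.46 | shift xyz [-0.0963 -0.0171 -0.0113] rot [-0.0006 -0.0865  0.0005] | F [-0.96 -0.19  5.93] w 0.027
```

View pics/w1.png

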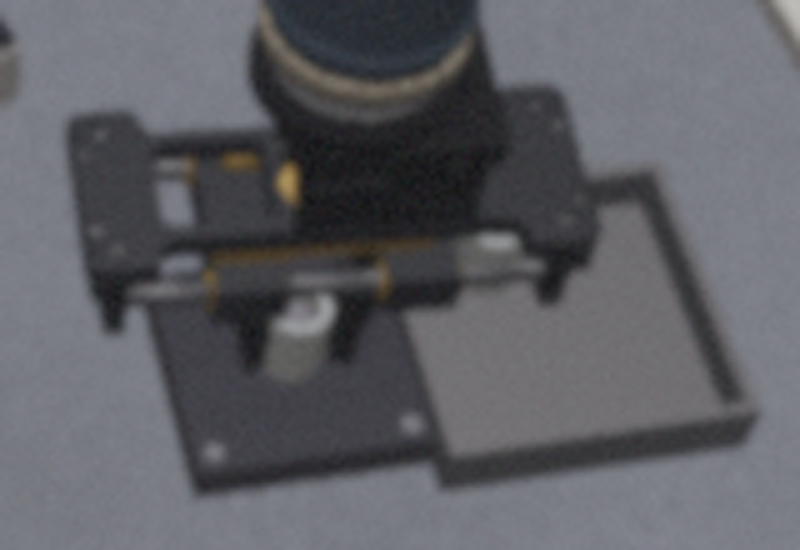

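Fully home again, at z = 33.0 mm with 6 N. sleeve_4 fits and goes to the pass tray.

```bash
python3 -m creep '[{"gripper":0.1,"x":0,"y":-0.02,"z":0,"rx":0,"ry":0.0,"rz":0},{"gripper":0.1,"x":0,"y":-0.045,"z":0,"rx":0,"ry":0.0,"rz":0},{"gripper":0.1,"x":0,"y":-0.07,"z":0,"rx":0,"ry":0,"rz":0},{"gripper":0.1,"x":-0.03,"y":-0.08,"z":0.008,"rx":0,"ry":-0.02,"rz":0},{"gripper":0.1,"x":-0.07,"y":-0.08,"z":0.019,"rx":0,"ry":-0.05,"rz":0},{"gripper":0.1,"x":-0.1,"y":-0.07,"z":0.027,"rx":0,"ry":-0.087,"rz":0},{"gripper":0.1,"x":-0.1,"y":-0.05,"z":0.027,"rx":0,"ry":-0.087,"rz":0},{"gripper":0.1,"x":-0.1,"y":-0.035,"z":0.027,"rx":0,"ry":-0.087,"rz":0}]' 20
python3 - <<'E'
from h import *
p,d,W=look("scene","x");zoom(p,"x1",100,230,350,510,5)
go(.5417,.165,.0195,-79.5)
E
```

```text
time: 38.1
position: [0.5411, 0.1659, 0.0662]
tcp_rot: [[0.185, -0.0, 0.983], [-0.983, -0.0, 0.185], [-0.0, -1.0, -0.0]]
force: [-0.5, -0.9, -0.6]
grip_width: 0.0269
t 38.15 pos [0.5394 0.164  0.0636] head -79.45 | shift xyz [-0.0006  0.0441  0.0027] rot [0.0052 0.0008 0.0011] | F [-0.34 -1.61 -1.25] w 0.0267
```

View pics/x1.png

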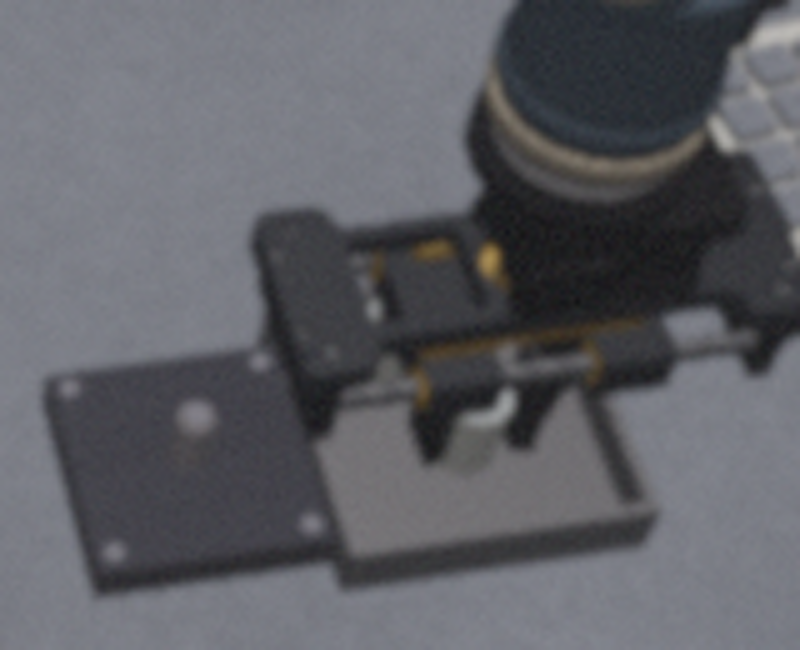

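The sleeve is above the far part of the tray, inside the walls.

```bash
python3 -m creep '[{"gripper":0.1,"x":0,"y":0.012,"z":0.001,"rx":0,"ry":0.0,"rz":0},{"gripper":0.1,"x":0,"y":0.024,"z":0.001,"rx":0,"ry":0.0,"rz":0},{"gripper":0.1,"x":0,"y":0.034,"z":0.001,"rx":0,"ry":0,"rz":0},{"gripper":0.1,"x":0,"y":0.04,"z":0.001,"rx":0,"ry":0,"rz":0},{"gripper":0.1,"x":0,"y":0.045,"z":0.001,"rx":0,"ry":0,"rz":0},{"gripper":0.1,"x":0,"y":0.047,"z":0.001,"rx":0,"ry":0,"rz":0},{"gripper":0.1,"x":0,"y":0.047,"z":0.001,"rx":0,"ry":0,"rz":0},{"gripper":0.1,"x":0,"y":0.047,"z":0.001,"rx":0,"ry":0,"rz":0}]' 20
```

```text
time: 38.95
position: [0.5427, 0.1653, 0.0203]
tcp_rot: [[0.183, 0.001, 0.983], [-0.983, 0.0, 0.183], [-0.0, -1.0, 0.001]]
force: [-0.6, -1.0, -1.1]
grip_width: 0.027
```

```bash
python3 -m creep '[{"gripper":0.1,"x":0,"y":0.001,"z":0,"rx":0,"ry":0.0,"rz":0},{"gripper":0.1,"x":0,"y":0.0022,"z":0,"rx":0,"ry":0.0,"rz":0},{"gripper":0.1,"x":0,"y":0.0022,"z":0,"rx":0,"ry":0.0,"rz":0},{"gripper":0.42,"x":0,"y":0.0022,"z":0,"rx":0,"ry":0,"rz":0},{"gripper":0.42,"x":0,"y":0.0022,"z":0,"rx":0,"ry":0,"rz":0},{"gripper":0.42,"x":0,"y":0.0022,"z":0,"rx":0,"ry":0,"rz":0},{"gripper":0.42,"x":0,"y":0.0022,"z":0,"rx":0,"ry":0,"rz":0},{"gripper":0.42,"x":0,"y":0.0022,"z":0,"rx":0,"ry":0,"rz":0}]' 20
python3 -m creep '[{"gripper":0.42,"x":0,"y":-0.015,"z":0,"rx":0,"ry":0.0,"rz":0},{"gripper":0.42,"x":0,"y":-0.035,"z":0,"rx":0,"ry":0.0,"rz":0},{"gripper":0.42,"x":0,"y":-0.06,"z":0,"rx":0,"ry":0,"rz":0},{"gripper":0.42,"x":0.02,"y":-0.085,"z":0,"rx":0,"ry":0,"rz":0},{"gripper":0.5,"x":0.06,"y":-0.1,"z":0,"rx":0,"ry":0,"rz":0},{"gripper":0.5,"x":0.105,"y":-0.105,"z":0,"rx":0,"ry":0.02,"rz":0},{"gripper":0.5,"x":0.15,"y":-0.105,"z":0,"rx":0,"ry":0.04,"rz":0},{"gripper":0.5,"x":0.195,"y":-0.105,"z":0,"rx":0,"ry":0.06,"rz":0}]' 20
python3 - <<'E'
from h import *
go(.614,-.281,.1,-84.5)
p,d,W=look("scene","y");zoom(p,"y1",90,250,150,510,2.2)
E
```

```text
time: 39.75
position: [0.5424, 0.1651, 0.0177]
tcp_rot: [[0.183, -0.0, 0.983], [-0.983, -0.0, 0.183], [0.0, -1.0, -0.0]]
force: [0.1, 0.4, 0.2]
grip_width: 0.0361
time: 40.55
position: [0.5786, -0.0282, 0.1245]
tcp_rot: [[0.123, 0.002, 0.992], [-0.992, -0.0, 0.123], [0.0, -1.0, 0.002]]
force: [0.8, -0.7, -0.9]
grip_width: 0.0437
t 40.55 pos [ 0.5786 -0.0282  0.1245] head -82.93 | shift xyz [0.2552 0.0247 0.004 ] rot [-0.0022  0.0274  0.0004] | F [ 0.85 -0.73 -0.91] w 0.0437
```

View pics/y1.png

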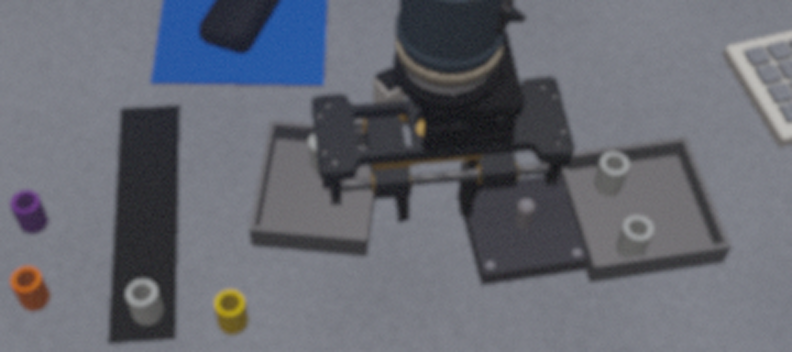

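Both fitting sleeves stand in the pass tray, which is still flush. Next is sleeve_6.

```bash
python3 -m creep '[{"gripper":0.5,"x":0.045,"y":0.0,"z":0.001,"rx":0,"ry":0.01,"rz":0},{"gripper":0.5,"x":0.09,"y":0.0,"z":0.002,"rx":0,"ry":0.02,"rz":0},{"gripper":0.5,"x":0.135,"y":0.005,"z":0.003,"rx":0,"ry":0.027,"rz":0},{"gripper":0.5,"x":0.18,"y":0.01,"z":0.004,"rx":0,"ry":0.027,"rz":0},{"gripper":0.5,"x":0.225,"y":0.015,"z":0.004,"rx":0,"ry":0.027,"rz":0},{"gripper":0.5,"x":0.252,"y":0.022,"z":0.004,"rx":0,"ry":0.027,"rz":0},{"gripper":0.5,"x":0.256,"y":0.04,"z":0.004,"rx":0,"ry":0.027,"rz":0},{"gripper":0.5,"x":0.256,"y":0.04,"z":0.004,"rx":0,"ry":0.027,"rz":0}]' 20
python3 - <<'E'
from h import *
p,d,W=look("scene","z");zoom(p,"z1",120,260,150,310,4)
get=go(.6145,-.2812,.0145,-84.5)
E
```

```text
time: 41.4
position: [0.6116, -0.2799, 0.0805]
tcp_rot: [[0.095, -0.004, 0.995], [-0.995, 0.002, 0.095], [-0.003, -1.0, -0.004]]
force: [-0.6, 0.8, -0.7]
grip_width: 0.0437
t 41.45 pos [ 0.6126 -0.2782  0.0816] head -84.39 | shift xyz [0.0033 0.0671 0.0017] rot [ 0.0025  0.0019 -0.0027] | F [ 0.48 -0.08  0.06] w 0.0432
```

View pics/z1.png

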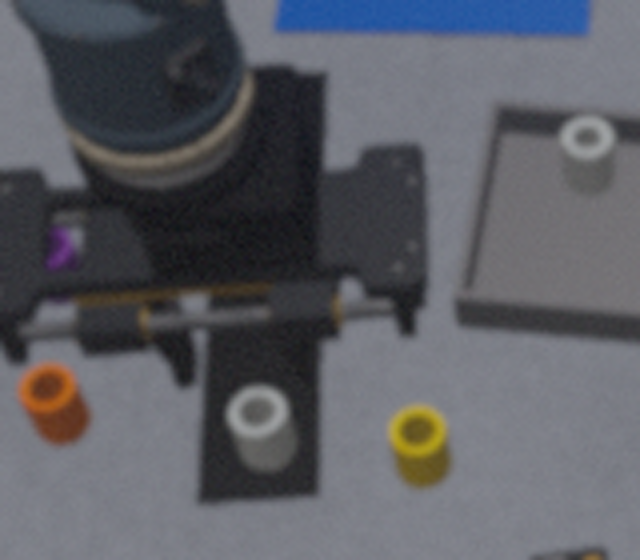

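Clear of the orange and yellow decoys. Descending.

```bash
python3 -m creep '[{"gripper":0.5,"x":0.003,"y":0.015,"z":0.001,"rx":0,"ry":0.0,"rz":0},{"gripper":0.5,"x":0.003,"y":0.033,"z":0.001,"rx":0,"ry":0.0,"rz":0},{"gripper":0.5,"x":0.003,"y":0.05,"z":0.001,"rx":0,"ry":0,"rz":0},{"gripper":0.5,"x":0.003,"y":0.062,"z":0.001,"rx":0,"ry":0,"rz":0},{"gripper":0.5,"x":0.003,"y":0.0665,"z":0.001,"rx":0,"ry":0,"rz":0},{"gripper":0.5,"x":0.003,"y":0.0665,"z":0.001,"rx":0,"ry":0,"rz":0},{"gripper":0.1,"x":0.003,"y":0.0665,"z":0.001,"rx":0,"ry":0,"rz":0},{"gripper":0.1,"x":0.003,"y":0.0665,"z":0.001,"rx":0,"ry":0,"rz":0}]' 20
python3 -m creep '[{"gripper":0.1,"x":0.0,"y":0.0,"z":0,"rx":0,"ry":0.0,"rz":0},{"gripper":0.1,"x":0.0,"y":0.0,"z":0,"rx":0,"ry":0.0,"rz":0},{"gripper":0.1,"x":0.0,"y":0.0,"z":0,"rx":0,"ry":0,"rz":0},{"gripper":0.1,"x":0.0,"y":0,"z":0,"rx":0,"ry":0,"rz":0},{"gripper":0.1,"x":0.0,"y":0,"z":0,"rx":0,"ry":0,"rz":0},{"gripper":0.1,"x":0.0,"y":0,"z":0,"rx":0,"ry":0,"rz":0},{"gripper":0.1,"x":0.0,"y":0,"z":0,"rx":0,"ry":0,"rz":0},{"gripper":0.1,"x":0.0,"y":0,"z":0,"rx":0,"ry":0,"rz":0}]' 20
python3 -m creep '[{"gripper":0.1,"x":0.0,"y":-0.01,"z":0,"rx":0,"ry":0.0,"rz":0},{"gripper":0.1,"x":0.0,"y":-0.03,"z":0,"rx":0,"ry":0.0,"rz":0},{"gripper":0.1,"x":0.0,"y":-0.055,"z":0,"rx":0,"ry":0,"rz":0},{"gripper":0.1,"x":0.0,"y":-0.08,"z":0,"rx":0,"ry":0,"rz":0},{"gripper":0.1,"x":0.0,"y":-0.1,"z":0,"rx":0,"ry":0,"rz":0},{"gripper":0.1,"x":0.0,"y":-0.1,"z":0,"rx":0,"ry":0,"rz":0},{"gripper":0.1,"x":0.0,"y":-0.1,"z":0,"rx":0,"ry":0,"rz":0},{"gripper":0.1,"x":0.0,"y":-0.1,"z":0,"rx":0,"ry":0,"rz":0}]' 20
python3 - <<'E'
from h import *
p,d,W=look("scene","A");zoom(p,"A1",90,250,150,510,2.2)
c=get_state()["position"]
for z in np.arange(c[2]-.01,c[2]+.022,.005):
    Q=sel(W,c[:2],.02,z-.0025,z+.0025); print(round(z,3),len(Q),np.round(Q[:,0].max(),4),np.round(np.percentile(Q[:,1],[5,50,95]),4)) if len(Q) else 0
go(.524,.063,.115,-84.5)
E
```

```text
time: 42.25
position: [0.6156, -0.2832, 0.0172]
tcp_rot: [[0.097, 0.002, 0.995], [-0.995, -0.001, 0.097], [0.001, -1.0, 0.002]]
force: [0.7, 0.3, -0.5]
grip_width: 0.0343
time: 43.05
position: [0.6154, -0.2831, 0.017]
tcp_rot: [[0.097, 0.001, 0.995], [-0.995, -0.0, 0.097], [0.001, -1.0, 0.001]]
force: [-0.5, 0.5, 5.4]
grip_width: 0.0274
time: 43.85
position: [0.6137, -0.2827, 0.1146]
tcp_rot: [[0.097, -0.003, 0.995], [-0.995, 0.001, 0.097], [-0.001, -1.0, -0.003]]
force: [0.1, -0.9, -0.6]
grip_width: 0.0271
0.105 17 0.6274 [-0.293  -0.28   -0.2714]
0.11 24 0.6281 [-0.2895 -0.279  -0.2709]
0.115 33 0.6275 [-0.2916 -0.2824 -0.2691]
0.12 43 0.6283 [-0.2961 -0.2847 -0.2665]
0.125 40 0.6276 [-0.2954 -0.2828 -0.2703]
0.13 44 0.628 [-0.2958 -0.2854 -0.2709]
0.135 67 0.6283 [-0.2957 -0.287  -0.2719]
t 43.9 pos [ 0.6138 -0.2827  0.1145] head -84.45 | shift xyz [-3.528e-01  1.000e-04 -5.590e-02] rot [ 0.0027  0.0008 -0.0013] | F [0.2  0.23 0.28] w 0.0269
```

View pics/A1.png

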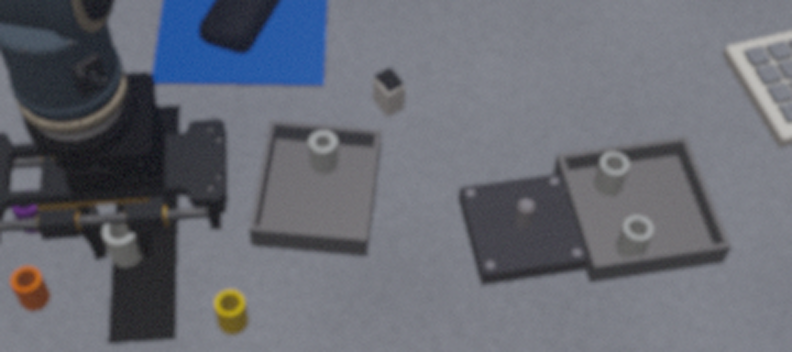

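```bash
python3 -m creep '[{"gripper":0.1,"x":-0.045,"y":0.0,"z":-0.007,"rx":0,"ry":0.0,"rz":0},{"gripper":0.1,"x":-0.092,"y":0.0,"z":-0.015,"rx":0,"ry":0.0,"rz":0},{"gripper":0.1,"x":-0.14,"y":0.0,"z":-0.022,"rx":0,"ry":0,"rz":0},{"gripper":0.1,"x":-0.188,"y":0.0,"z":-0.03,"rx":0,"ry":0,"rz":0},{"gripper":0.1,"x":-0.236,"y":0.0,"z":-0.038,"rx":0,"ry":0,"rz":0},{"gripper":0.1,"x":-0.284,"y":0.0,"z":-0.045,"rx":0,"ry":0,"rz":0},{"gripper":0.1,"x":-0.33,"y":0.0,"z":-0.053,"rx":0,"ry":0,"rz":0},{"gripper":0.1,"x":-0.353,"y":0.0,"z":-0.056,"rx":0,"ry":0,"rz":0}]' 20
python3 -m creep '[{"gripper":0.1,"x":0,"y":0.01,"z":0,"rx":0,"ry":0.0,"rz":0},{"gripper":0.1,"x":0,"y":0.02,"z":0,"rx":0,"ry":0.0,"rz":0},{"gripper":0.1,"x":0,"y":0.03,"z":0,"rx":0,"ry":0,"rz":0},{"gripper":0.1,"x":0,"y":0.032,"z":0,"rx":0,"ry":0,"rz":0},{"gripper":0.1,"x":0,"y":0.032,"z":0,"rx":0,"ry":0,"rz":0},{"gripper":0.1,"x":0,"y":0.032,"z":0,"rx":0,"ry":0,"rz":0},{"gripper":0.1,"x":0,"y":0.032,"z":0,"rx":0,"ry":0,"rz":0},{"gripper":0.1,"x":0,"y":0.032,"z":0,"rx":0,"ry":0,"rz":0}]' 20
python3 - <<'E'
from h import *
p,d,W=look("scene","B");zoom(p,"B1",120,230,330,490,5)
for z in np.arange(.07,.1,.005):
    Q=sel(W,(.524,.063),.02,z-.0025,z+.0025); print(round(z,3),len(Q),np.round(Q[:,0].max(),4),np.round(np.percentile(Q[:,1],[5,50,95]),4)) if len(Q) else 0
go(.5236,.063,.057,-84.5)
E
```

```text
time: 44.7
position: [0.5227, 0.0677, 0.1155]
tcp_rot: [[0.103, -0.002, 0.995], [-0.995, 0.002, 0.103], [-0.002, -1.0, -0.002]]
force: [-0.2, -0.2, 0.1]
grip_width: 0.0273
time: 45.5
position: [0.5253, 0.0628, 0.0846]
tcp_rot: [[0.096, 0.001, 0.995], [-0.995, -0.0, 0.096], [0.0, -1.0, 0.001]]
force: [0.3, 0.6, -0.0]
grip_width: 0.027
0.07 6 0.5389 [0.0536 0.06   0.0654]
0.075 16 0.5392 [0.0535 0.0635 0.0743]
0.08 18 0.5397 [0.0531 0.0619 0.074 ]
0.085 28 0.54 [0.0532 0.0628 0.0743]
0.09 35 0.5404 [0.0515 0.0632 0.0775]
0.095 32 0.5391 [0.058  0.0679 0.0778]
t 45.55 pos [0.5253 0.0629 0.0846] head -84.46 | shift xyz [-0.0003  0.0276 -0.0017] rot [-0.0008  0.0006  0.0001] | F [ 0.06 -0.65  0.2 ] w 0.0272
```

View pics/B1.png

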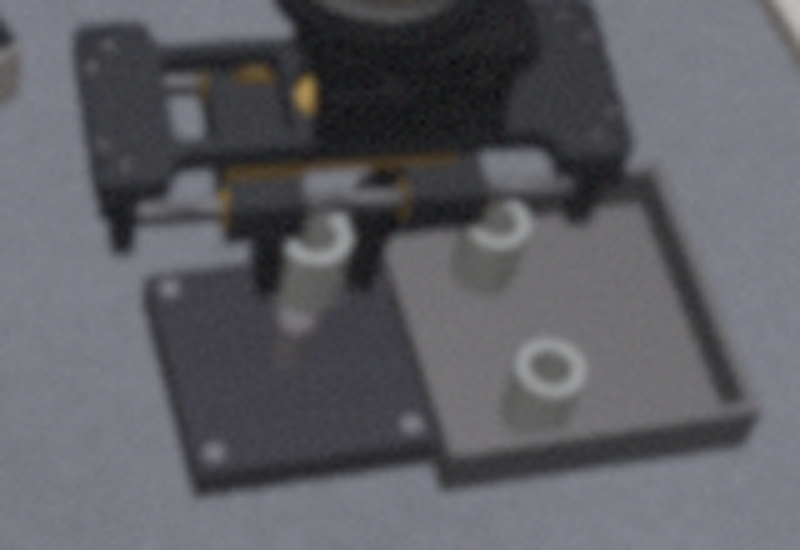

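```bash
python3 -m creep '[{"gripper":0.1,"x":0,"y":0.006,"z":-0.002,"rx":0,"ry":0.0,"rz":0},{"gripper":0.1,"x":0,"y":0.012,"z":-0.002,"rx":0,"ry":0.0,"rz":0},{"gripper":0.1,"x":0,"y":0.017,"z":-0.002,"rx":0,"ry":0,"rz":0},{"gripper":0.1,"x":0,"y":0.02,"z":-0.002,"rx":0,"ry":0,"rz":0},{"gripper":0.1,"x":0,"y":0.022,"z":-0.002,"rx":0,"ry":0,"rz":0},{"gripper":0.1,"x":0,"y":0.024,"z":-0.002,"rx":0,"ry":0,"rz":0},{"gripper":0.1,"x":0,"y":0.025,"z":-0.002,"rx":0,"ry":0,"rz":0},{"gripper":0.1,"x":0,"y":0.025,"z":-0.002,"rx":0,"ry":0,"rz":0}]' 20
```

```text
time: 46.35
position: [0.5231, 0.0628, 0.0592]
tcp_rot: [[0.097, -0.0, 0.995], [-0.995, -0.0, 0.097], [0.0, -1.0, -0.0]]
force: [0.7, 0.8, -0.1]
grip_width: 0.0277
```

Passing the stop level without force. Continuing to home.

```bash
python3 -m creep '[{"gripper":0.1,"x":0,"y":0.004,"z":0,"rx":0,"ry":0.0,"rz":0},{"gripper":0.1,"x":0,"y":0.008,"z":0,"rx":0,"ry":0.0,"rz":0},{"gripper":0.1,"x":0,"y":0.012,"z":0,"rx":0,"ry":0,"rz":0},{"gripper":0.1,"x":0,"y":0.016,"z":0,"rx":0,"ry":0,"rz":0},{"gripper":0.1,"x":0,"y":0.02,"z":0,"rx":0,"ry":0,"rz":0},{"gripper":0.1,"x":0,"y":0.023,"z":0,"rx":0,"ry":0,"rz":0},{"gripper":0.1,"x":0,"y":0.0245,"z":0,"rx":0,"ry":0,"rz":0},{"gripper":0.1,"x":0,"y":0.0245,"z":0,"rx":0,"ry":0,"rz":0}]' 20
```

```text
time: 47.15
position: [0.5229, 0.0627, 0.0345]
tcp_rot: [[0.097, -0.0, 0.995], [-0.995, -0.0, 0.097], [0.0, -1.0, -0.0]]
force: [-0.2, -0.3, -0.9]
grip_width: 0.0272
```

```bash
python3 -m creep '[{"gripper":0.1,"x":0,"y":0.001,"z":0,"rx":0,"ry":0.0,"rz":0},{"gripper":0.1,"x":0,"y":0.002,"z":0,"rx":0,"ry":0.0,"rz":0},{"gripper":0.1,"x":0,"y":0.002,"z":0,"rx":0,"ry":0,"rz":0},{"gripper":0.1,"x":0,"y":0.002,"z":0,"rx":0,"ry":0,"rz":0},{"gripper":0.1,"x":0,"y":0.002,"z":0,"rx":0,"ry":0,"rz":0},{"gripper":0.1,"x":0,"y":0.002,"z":0,"rx":0,"ry":0,"rz":0},{"gripper":0.1,"x":0,"y":0.002,"z":0,"rx":0,"ry":0,"rz":0},{"gripper":0.1,"x":0,"y":0.002,"z":0,"rx":0,"ry":0,"rz":0}]' 20
python3 - <<'E'
from h import *
p,d,W=look("scene","C");zoom(p,"C1",120,230,330,490,5)
E
```

```text
time: 47.95
position: [0.5233, 0.0628, 0.034]
tcp_rot: [[0.097, 0.001, 0.995], [-0.995, -0.001, 0.097], [0.001, -1.0, 0.001]]
force: [-2.2, 0.1, 8.0]
grip_width: 0.0268
```

View pics/C1.png

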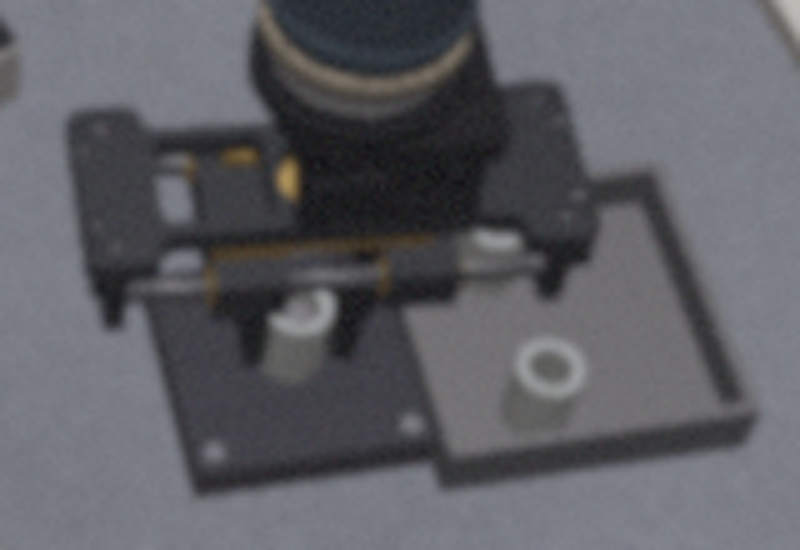

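sleeve_6 fits too, home at 34.0 mm. I'll place it in the middle of the pass tray.

```bash
python3 -m creep '[{"gripper":0.1,"x":0,"y":-0.02,"z":0,"rx":0,"ry":0.0,"rz":0},{"gripper":0.1,"x":0,"y":-0.045,"z":0,"rx":0,"ry":0.0,"rz":0},{"gripper":0.1,"x":0,"y":-0.07,"z":0,"rx":0,"ry":0,"rz":0},{"gripper":0.1,"x":-0.03,"y":-0.08,"z":-0.003,"rx":0,"ry":-0.02,"rz":0},{"gripper":0.1,"x":-0.07,"y":-0.08,"z":-0.006,"rx":0,"ry":-0.05,"rz":0},{"gripper":0.1,"x":-0.1,"y":-0.075,"z":-0.009,"rx":0,"ry":-0.087,"rz":0},{"gripper":0.1,"x":-0.104,"y":-0.065,"z":-0.009,"rx":0,"ry":-0.087,"rz":0},{"gripper":0.1,"x":-0.104,"y":-0.055,"z":-0.009,"rx":0,"ry":-0.087,"rz":0}]' 20
python3 - <<'E'
from h import *
p,d,W=look("scene","D");zoom(p,"D1",100,230,350,510,5)
go(.504,.166,.0205,-79.5)
E
```

```text
time: 48.8
position: [0.5039, 0.1663, 0.0874]
tcp_rot: [[0.185, 0.001, 0.983], [-0.983, 0.0, 0.185], [0.0, -1.0, 0.001]]
force: [1.1, -0.6, -0.7]
grip_width: 0.027
t 48.85 pos [0.503  0.1642 0.0855] head -79.49 | shift xyz [-0.0017  0.065   0.0015] rot [0.0032 0.0002 0.0013] | F [ 0.34 -0.29 -2.99] w 0.027
```

View pics/D1.png

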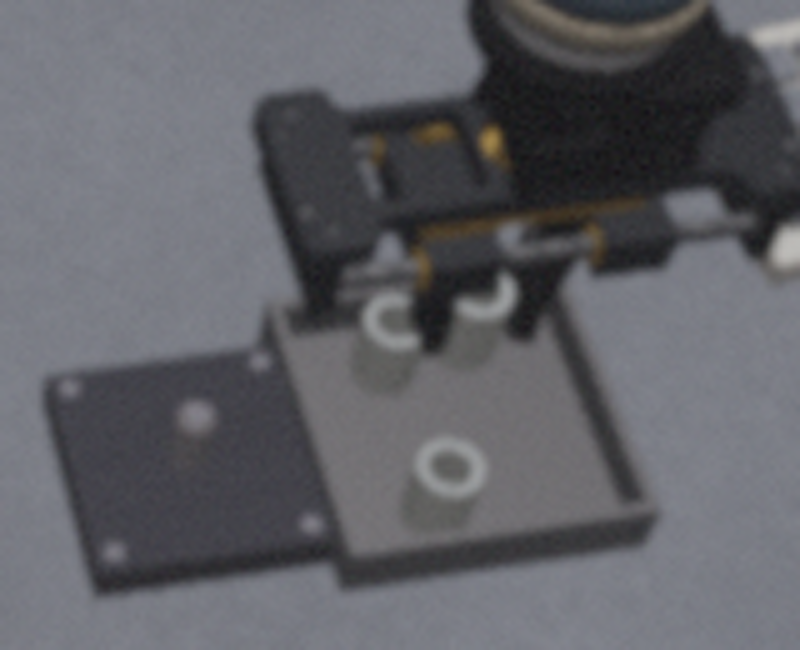

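The held sleeve sits between the other two with clear gaps. Lowering.

```bash
python3 -m creep '[{"gripper":0.1,"x":0,"y":0.015,"z":0,"rx":0,"ry":0.0,"rz":0},{"gripper":0.1,"x":0,"y":0.03,"z":0,"rx":0,"ry":0.0,"rz":0},{"gripper":0.1,"x":0,"y":0.045,"z":0,"rx":0,"ry":0,"rz":0},{"gripper":0.1,"x":0,"y":0.056,"z":0,"rx":0,"ry":0,"rz":0},{"gripper":0.1,"x":0,"y":0.063,"z":0,"rx":0,"ry":0,"rz":0},{"gripper":0.1,"x":0,"y":0.067,"z":0,"rx":0,"ry":0,"rz":0},{"gripper":0.1,"x":0,"y":0.067,"z":0,"rx":0,"ry":0,"rz":0},{"gripper":0.1,"x":0,"y":0.067,"z":0,"rx":0,"ry":0,"rz":0}]' 20
```

```text
time: 49.65
position: [0.5044, 0.1657, 0.0211]
tcp_rot: [[0.183, 0.001, 0.983], [-0.983, 0.0, 0.183], [-0.0, -1.0, 0.001]]
force: [0.6, -0.7, 0.6]
grip_width: 0.0272
```

```bash
python3 -m creep '[{"gripper":0.1,"x":0,"y":0.001,"z":0,"rx":0,"ry":0.0,"rz":0},{"gripper":0.1,"x":0,"y":0.002,"z":0,"rx":0,"ry":0.0,"rz":0},{"gripper":0.1,"x":0,"y":0.002,"z":0,"rx":0,"ry":0.0,"rz":0},{"gripper":0.42,"x":0,"y":0.002,"z":0,"rx":0,"ry":0,"rz":0},{"gripper":0.42,"x":0,"y":0.002,"z":0,"rx":0,"ry":0,"rz":0},{"gripper":0.42,"x":0,"y":0.002,"z":0,"rx":0,"ry":0,"rz":0},{"gripper":0.42,"x":0,"y":0.002,"z":0,"rx":0,"ry":0,"rz":0},{"gripper":0.42,"x":0,"y":0.002,"z":0,"rx":0,"ry":0,"rz":0}]' 20
python3 -m creep '[{"gripper":0.42,"x":0,"y":-0.015,"z":0,"rx":0,"ry":0.0,"rz":0},{"gripper":0.42,"x":0,"y":-0.035,"z":0,"rx":0,"ry":0.0,"rz":0},{"gripper":0.42,"x":0,"y":-0.06,"z":0,"rx":0,"ry":0,"rz":0},{"gripper":0.42,"x":0.02,"y":-0.085,"z":0,"rx":0,"ry":0,"rz":0},{"gripper":0.42,"x":0.06,"y":-0.11,"z":0,"rx":0,"ry":0,"rz":0},{"gripper":0.42,"x":0.105,"y":-0.12,"z":0,"rx":0,"ry":0.0,"rz":0},{"gripper":0.42,"x":0.15,"y":-0.12,"z":0,"rx":0,"ry":0.0,"rz":0},{"gripper":0.42,"x":0.195,"y":-0.12,"z":0,"rx":0,"ry":0.0,"rz":0}]' 20
python3 -m creep '[{"gripper":0.42,"x":0.045,"y":0,"z":0,"rx":0,"ry":0.0,"rz":0},{"gripper":0.42,"x":0.09,"y":0,"z":0,"rx":0,"ry":0.0,"rz":0},{"gripper":0.42,"x":0.135,"y":0,"z":0,"rx":0,"ry":0,"rz":0},{"gripper":0.42,"x":0.18,"y":0,"z":0,"rx":0,"ry":0,"rz":0},{"gripper":0.42,"x":0.22,"y":0,"z":0,"rx":0,"ry":0,"rz":0},{"gripper":0.42,"x":0.23,"y":0,"z":0,"rx":0,"ry":0.0,"rz":0},{"gripper":0.42,"x":0.23,"y":0,"z":0,"rx":0,"ry":0.0,"rz":0},{"gripper":0.42,"x":0.23,"y":0,"z":0,"rx":0,"ry":0.0,"rz":0}]' 20
python3 - <<'E'
from h import *
for n in ("top","scene"):
    p,d,W=look(n,"E");
    print(n,"stand",rect(sel(W,(.522,.064),.085,.017,.023)))
    P=sel(W,(.501,.178),.1,.0265,.0315);print(" tray",rect(P))
    print(" io",rect(sel(W,(.73,-.12),.07,.03,.06)))
    if n=="top": zoom(p,"E1",170,270,170,370,4)
    else: zoom(p,"E2",90,310,150,510,2.2)
E
```

```text
time: 50.45
position: [0.5041, 0.1654, 0.0187]
tcp_rot: [[0.183, 0.0, 0.983], [-0.983, -0.0, 0.183], [0.0, -1.0, 0.0]]
force: [-1.1, -0.2, -0.0]
grip_width: 0.0365
time: 51.25
position: [0.5403, -0.0279, 0.1408]
tcp_rot: [[0.183, 0.003, 0.983], [-0.983, -0.0, 0.183], [0.001, -1.0, 0.003]]
force: [0.8, 1.5, -0.2]
grip_width: 0.0367
time: 52.05
position: [0.5818, -0.2505, 0.1393]
tcp_rot: [[0.184, 0.0, 0.983], [-0.983, 0.001, 0.184], [-0.001, -1.0, 0.001]]
force: [-0.1, 1.7, -1.3]
grip_width: 0.0365
top stand (array([521.9,  65.1]), array([124.7, 110.9]), 15.87)
 tray (array([498. , 175.7]), array([130.2, 130.4]), 10.63)
 io (array([ 728.5, -120. ]), array([80.3, 35.3]), 9.11)
scene stand (array([521.9,  66.3]), array([129.1, 107.7]), 10.13)
 tray (array([500.8, 175.5]), array([132.6, 130.8]), 10.56)
 io (array([ 732., -120.]), array([82., 35.]), 9.21)
```

View pics/E1.png

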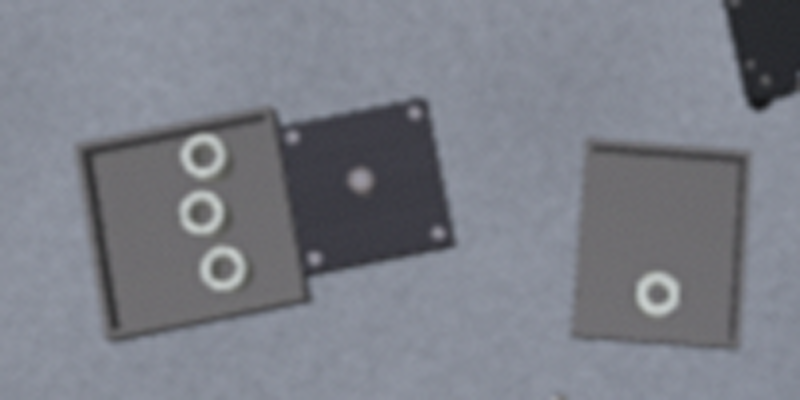

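View pics/E2.png

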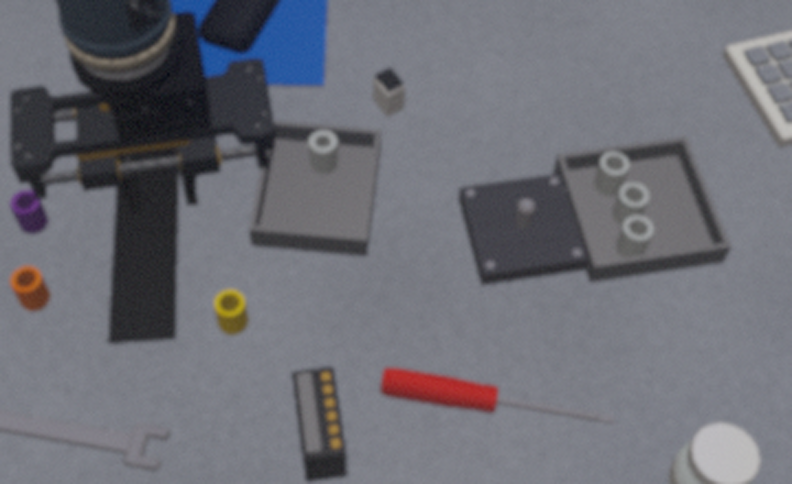

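The final checks agree, so I'm handing in.

```bash
python3 -c "
from workcell import *
print(hand_in())"
```

```text
the job is handed in; nothing more can be done
None
```

The gauge station job is done and handed in at about 52 s of the 210 s allowed. I gripped the pass tray's far wall, slid the tray against the stand, pressed it flush and released it.

Four sleeves were present, at places 1, 3, 4 and 6. I gauged them in that order, nearest first:

| Sleeve | Result on the pin | Placed in |
|---|---|---|
| 1 | slid fully home | pass tray |
| 3 | stopped about 27 mm up, the same on a second, slightly shifted try | reject tray |
| 4 | slid fully home | pass tray |
| 6 | slid fully home | pass tray |

**Final pictures from both cameras:**
- **Pass tray:** its yaw is about 10.6° against the stand's 10.4–10.8°. Its centre is 115 mm from the pin, which is flush, and about 2 mm off centre along the face.
- **Sleeves:** all four stand upright and separate, three in the pass tray and one in the reject tray.
- **Controller module and look-alikes:** the module measured in the same place before and after in the top view. I did not touch the orange, yellow or purple look-alikes.

**Disagreements and limits:**
- The two cameras differ by about 3 mm along x, so I averaged them and relied on contact for the fit.
- The gripper read 26.5–27 mm on the later sleeves instead of 28 mm, but all were held upright.
- After the last sleeve was placed, my automatic outline of the stand came out too large, probably from picking up the tray wall. I used the earlier stand measurement for the flush check instead.
- In the pictures I took, I saw no knock to the pass tray.

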